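# Plant the stacking board's missing post with sprung tongs

## Task

The stacking board lacks one post: the white one, at the bottom of one of the deep wells in the beech block, where only tongs can reach. Take the sprung tongs from their stand, reach down that well, squeeze them shut on the white post, draw it out, find the empty socket in the board's grey sliding carrier with it (it is clamped anywhere along its scale), plant it upright and press it fully home past the socket's spring with a light, even push; nothing may be jabbed or forced. Then let go of the post and stand the tongs back in the slot of their stand; touch the post with the tongs only and leave the red and blue posts and everything else where they are.

Things in the scene. Friction and masses are not known exactly. Their poses are not given: they have to be found in the camera images.
- tongs_grip (a point): Steel tongs, 160 mm tall, 80 g, standing tips down: two leaves on a sprung pin at the top. Point midway between their orange finger rests (16 mm wide, 14 high), to be gripped from above; 109 mm above the jaw tips, 46 below the pin, 52 below the top. z: up along the tongs; y: the line along which tongs and your fingers close. Width over the rests: 37 mm free, 33 with jaws 26 mm apart, 29 shut on a post.
- tongs_leaf (a joint): How far the tongs are squeezed, rad: 0 = free (jaws 40 mm apart), 0.09 = 26 mm apart, 0.18 = shut on a 12 mm post, 0.192 = stop; gap = 40 mm - 156 mm per rad. Spring force at the finger rests: 3 N free, 5 N at 0.09, 8 N at 0.18; of the grip beyond that 0.3 reaches the jaws. Fingers held at 32 to 33 mm carry the open tongs; 25 to 35 N of grip holds a post well.
- tongs_tip (a point): Point midway between the jaw tips (lower end of the tongs; axes as tongs_grip). The jaws are flat, 10 mm wide (x), 3 mm thick. 13 mm above the tips two short stop fingers reach inwards: with the jaws less than 30 mm apart they come to rest on the top of a post between the jaws, so the jaws reach 13 mm down over a post and no further, and they bear on its top when it is pressed down.
- stand_floor (a point): Dark wooden tongs stand, 64 x 100 x 72 mm (x, y, z), fixed to the table. Centre of the floor of its slot, 12 mm above the table; the slot is 16 mm wide (x), 54 mm long (y), 60 mm deep. The tongs stand in it, tips on this floor, closing line along y.
- white_post_mid (a point): White plastic post, 12 x 12 mm square, 44 mm tall, about 15 g, foot bevelled; its centre, half-way up. z: up along it, x and y square to its sides. It stands upright in one of the three wells.
- white_post_foot (a point): Centre of the underside of the white post, 22 mm below its centre.
- block_top (a point): Beech well block, 76 x 140 x 95 mm (x, y, z), fixed to the table; centre of its top face. Three wells open in it, at y = -44, 0, +44 mm, x = 0, each 44 mm long (x), 20 wide (y), 83 deep; tongs go down with their closing line along x. A post stands in the middle of each, square to the block, in a seat 14 mm square and 6 deep; its top is 39 mm below the block's top. Which post is where varies.
- zero_mark (a point): Stacking board, 130 x 150 x 36 mm, fixed to the table. Point in its top face, level with the red zero mark of a scale. A grey carrier, 44 x 31 mm, flush with that face, is clamped in a channel along x; in its middle is the empty socket: 13.5 mm square, sides along x and y, 18 mm deep. Where the carrier was clamped is not measured: the socket's centre lies at y = 0, anywhere from x = +3 to +23 mm.
- planted_post (a point): Foot of another post of the board, in the top face; it stands 26 mm above it, 77 mm along +x of zero_mark. Two more, with coloured plates, as high, stand 84 mm along +y. In the empty socket a leaf spring on the +y side grips the post from 5 mm down: 3 to 8 N press it past, its weight will not do. Pushing the post with more than 20 N bruises board or block.
- red_post: The red post, same shape as the white one, in another well; origin at the centre of its underside.
- blue_post: The blue post, same shape as the white one, in another well; origin at the centre of its underside.
- yellow_plate: Loose yellow stacking plate, 96 x 40 x 12 mm, lying on the table; origin at the centre of its underside.
- green_plate: Loose green stacking plate, 96 x 40 x 12 mm, lying on the table; origin at the centre of its underside.
- putty_tub: Clear tub with a blue lid, 72 mm across, 52 mm tall; origin at the centre of its underside.
- stack_cone: Orange cone, 76 mm across the foot, 112 mm tall; origin at the centre of its underside.
- throw_ring: Red ring, 110 mm across, 14 mm high, lying flat; origin at the centre of its underside.
- peg_cup: Green cup, 72 mm across, 75 mm tall; origin at the centre of its underside.
There are look-alikes about, which are no part of the job. Leave any pink look-alike of the part that bears zero_mark alone. Of the things shaped like the part that bears tongs_grip, the bare steel one is meant.

How it is judged:
On the way, in this order (a step that is already met when the one before it is completed fails the run):
1. the white post is drawn up clear of the well block, held in the jaws of the tongs (z of white_post_foot in the frame of block_top above 0.003 m and contact force between tongs and white_post above 0.3 N), for 0.2 s.
2. the white post stands fully home in the carrier's socket (z of white_post_foot in the frame of zero_mark below -0.0165 m and x of white_post_foot in the frame of zero_mark between 0.001 and 0.025 m and y of white_post_foot in the frame of zero_mark between -0.003 and 0.003 m and angle between white_post_mid's own z axis and vertical below 0.06 rad), for 0.2 s.
At the end, for the whole second after the job is handed in: White post in the carrier's socket, foot over 16.5 mm below the board's top, upright within 0.06 rad, at rest, free of the tongs. Tongs open and at rest in their stand: tips within 6 mm of the slot's floor and 12 mm of its centre, upright within 0.15 rad (all of step 2 and contact force between tongs and white_post below 0.05 N and linear speed of white_post below 0.01 m/s and horizontal distance between tongs_tip and stand_floor below 0.012 m and z of tongs_tip in the frame of stand_floor below 0.006 m and angle between tongs_grip's own z axis and vertical below 0.15 rad and linear speed of tongs below 0.02 m/s and value of joint tongs_leaf below 0.03 rad); the robot touches nothing.
It fails at once if the robot's fingers touch the white post (contact force between the fingers and white_post above 0.3 N).
It fails at once if the white post is forced against the stacking board or the well block with more than 30 N (all contacts summed, the grip of the socket spring included) (contact force between white_post and stack_board above 30 N or contact force between white_post and well_block above 30 N).
It fails at once if the tongs are jabbed into the well block or the stacking board with more than 15 N (contact force between tongs and well_block above 15 N or contact force between tongs and stack_board above 15 N).
It fails at once if the red or blue post is moved by more than 8 mm (distance of any of red_post, blue_post from where it was at the start of the episode above 0.008 m).
It fails at once if a plate, the tub, the cone, the ring or the cup is moved by more than 15 mm (distance of any of yellow_plate, green_plate, putty_tub, stack_cone, throw_ring, peg_cup from where it was at the start of the episode above 0.015 m).
It also fails if it takes over 72 s, if anything falls off the work surface, if the arm or the gripper's body presses on something with over 40 N, if the wrist force passes 120 N, or if a joint passes its speed limit or range.

## Robot

A 6-joint arm with a two-finger parallel gripper is mounted at the origin on the work surface. World frame = base frame: x ahead of the robot, y to its left, z up, the work surface at z = 0. Lengths are in m, angles in rad, forces in N, time in s.
With the tool pointing down it reaches from about 0.375 to 0.975 m from the base axis. Payload 3.8 kg.
Tool frame: the origin (TCP) lies midway between the tips of the shut fingers; the grasp point (between the pads) lies 19 mm behind it; z points along the fingers, y is the line along which they close (so a half turn about z gives the same grasp; the last joint's range is limited). The gripper opens to 85 mm and grips with 20 to 120 N. Pads are 22 mm wide; open, the fingers measure 114 mm over their backs; the gripper's body (76 mm by 85 mm) begins 54 mm behind the grasp point. The pads swing forward as they close: fully open they stand 13 mm farther back than shut.
Start: joints at [-1.218, 0.264, 1.604, -0, 1.274, -0.037], TCP at [0.256, -0.624, 0.195] pointing down, gripper open.
Joint ranges: [-2.63, 2.63], [-0.94, 2.18], [0.31, 2.57], [-1.31, 4.45], [0, 2.66], [-2.55, 2.55]. Speed limits (rad/s): [2.57, 2.57, 3.14, 3.14, 3.14, 3.14].

## Interface

Orientations are given as a unit quaternion [x, y, z, w].
In Python, from bench import sensors, eyes, workorder gives the robot as it stands.
- The arm moves only by the shell command python3 -m crank 'ROWS' [OPENING] [FORCE]. ROWS is JSON, a list of rows, each a list of 4 numbers: the shift along the tool's x, y, z in m, then the turn about the tool's z in degrees. In form: [[dx, dy, dz, roll], ...]. A call has 1 to 20 rows; each row shifts and turns the commanded pose from where the row before left it, along the tool's axes as they then stand; what a row does not reach is not made up. A row lasts 1/10 s, in which the tool goes at most 50 mm and 8.59 degrees, less where a joint would pass 70% of its speed; a pose out of reach is approached as far as the arm can. A call is refused whole if a number of a shift passes 0.05 or a number of a turn 8.59, either way. A call with a gripper value outside its range is refused whole. OPENING is the gripper command: -1 is shut, 1 is fully open, values between are in proportion, set as the call begins (- or left out, the last holds). The fingers move at their own pace and stop on an object; FORCE is the grip in N (left out, the last holds). Time passes only in rows, so rows that do not move let the fingers close. It gives the time, the measured TCP pose, the force, the opening and the grip force at its end, in the units of the state.
- sensors.observe(): the state, without advancing time (a new reading comes with each control period).
- eyes.camera(name): name is "scene" or "top" or "wrist"; returns the picture (420x560x3 uint8, red, green, blue); there is no depth.
- eyes.camera_info(name): a dict with "intrinsics" (3x3 intrinsics, pixels), "extrinsics" (4x4, takes a point from camera to world coordinates); the wrist camera has in their place "hand_eye" (4x4, takes a point from camera to tool coordinates, whose origin is the TCP and whose axes are the flange's). Camera axes: x right, y down, z forward; pixel columns grow to the right and rows downward; lengths in m; the calibration is good to about 2 mm. A picture is of the moment at which its call begins: read the wrist's pose just before it. camera_info takes no time and is no camera call.
- workorder.job_done(): hands the job in; it is judged then, once.
The state is a dict: "time_s": time; "q": joint angles; "qd": joint speeds; "joint_efforts": joint torques, N m; "tcp_pos": TCP position; "orientation": TCP orientation; "contact_force": force on the tool from outside, world axes, zero at the start; "moment": the same for the moment, N m; "gripper_width": finger opening in m; "finger_force": force on a finger pad.
Only numpy, scipy, OpenCV 4.12 (cv2) and the standard library are available. Lean on these libraries where they do the work, as an engineer would, in place of code of your own. Each camera call takes 0.05 s, during which the arm holds its last target. There are 200 camera calls.

## Working session

There is one attempt and no reset: what is moved stays moved. The work goes in short steps, Python scripts to look and compute and a shell command to move; the robot and the scene stay as the last step left them, time stands still between calls to the robot, and variables do not carry over. Pictures are saved under pics/ and viewed, at most 10 in all, crops included, and the job is handed in when it is done.

```bash
mkdir -p pics
python3 - <<'E'
from bench import sensors, eyes
import cv2
print(sensors.observe())
for n in("scene","top"):
    im=eyes.camera(n); cv2.imwrite(f"pics/{n}0.png",cv2.resize(im[:,:,::-1],(800,600),interpolation=cv2.INTER_CUBIC))
    cv2.imwrite(f"pics/{n}0raw.png",im[:,:,::-1]); print(eyes.camera_info(n))
print(eyes.camera_info("wrist"))
E
```

```text
{'time_s': 0.0, 'q': array([-1.21791374e+00,  2.64731304e-01,  1.60537050e+00,  4.20548507e-06,
        1.27370931e+00, -3.69170909e-02]), 'qd': array([ 4.55528398e-04,  3.28274834e-04, -3.69327144e-04, -5.75541540e-04,
       -8.38947471e-04, -6.60537572e-05]), 'joint_efforts': array([ 1.52395474e-03, -5.15103328e+01, -3.67310214e+01, -1.03475790e-05,
        1.26638927e-02, -4.22573908e-05]), 'tcp_pos': array([ 0.25621024, -0.62360676,  0.19367874]), 'orientation': array([ 9.81066589e-01,  1.93667544e-01, -1.72525989e-04, -1.09573100e-03]), 'contact_force': array([-0.53155369, -0.03069471, -0.11918636]), 'moment': array([ 0.00938927,  0.00337569, -0.00458035]), 'finger_force': 0.0, 'gripper_width': 0.08538054359200929}
{'intrinsics': array([[508.21704524,   0.        , 282.45965969],
       [  0.        , 508.21704524, 217.60751202],
       [  0.        ,   0.        ,   1.        ]]), 'extrinsics': array([[-0.75708307,  0.37810246, -0.53278866,  1.17037077],
       [ 0.65331352,  0.44137403, -0.61511821,  0.73030858],
       [ 0.00258137, -0.81377361, -0.58117626,  0.83111758],
  
[... 314 characters left out ...]
-0.99996839,  0.00669478, -0.00428883, -0.01637349],
       [ 0.00305069, -0.17505967, -0.9845531 ,  1.37613337],
       [ 0.        ,  0.        ,  0.        ,  1.        ]])}
{'intrinsics': array([[318.48720907,   0.        , 279.42623544],
       [  0.        , 318.48720907, 206.3655496 ],
       [  0.        ,   0.        ,   1.        ]]), 'hand_eye': array([[ 4.17522588e-04, -9.66035704e-01, -2.58408291e-01,
         6.60439142e-02],
       [ 9.99999635e-01,  5.95894006e-04, -6.11948049e-04,
         4.01163910e-04],
       [ 7.45147616e-04, -2.58407942e-01,  9.66035600e-01,
        -1.78156363e-01],
       [ 0.00000000e+00,  0.00000000e+00,  0.00000000e+00,
         1.00000000e+00]])}
```

View pics/scene0.png

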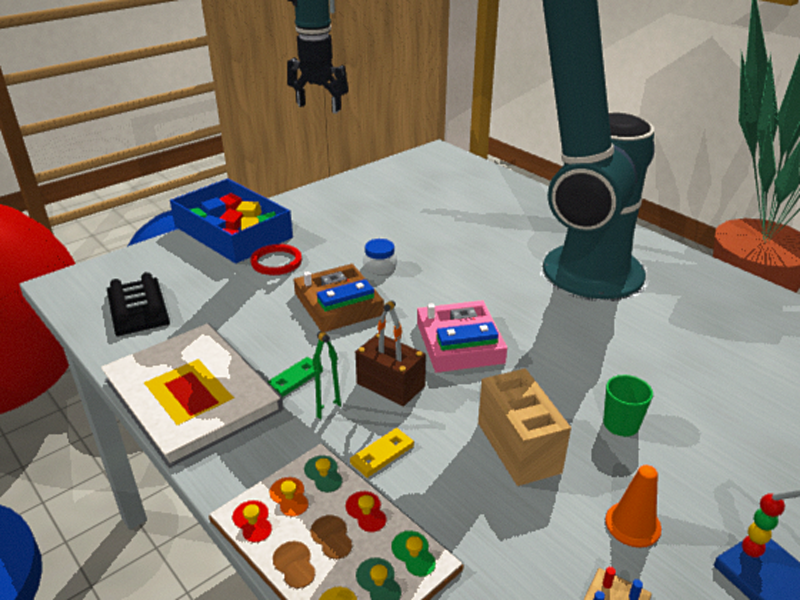

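View pics/top0.png

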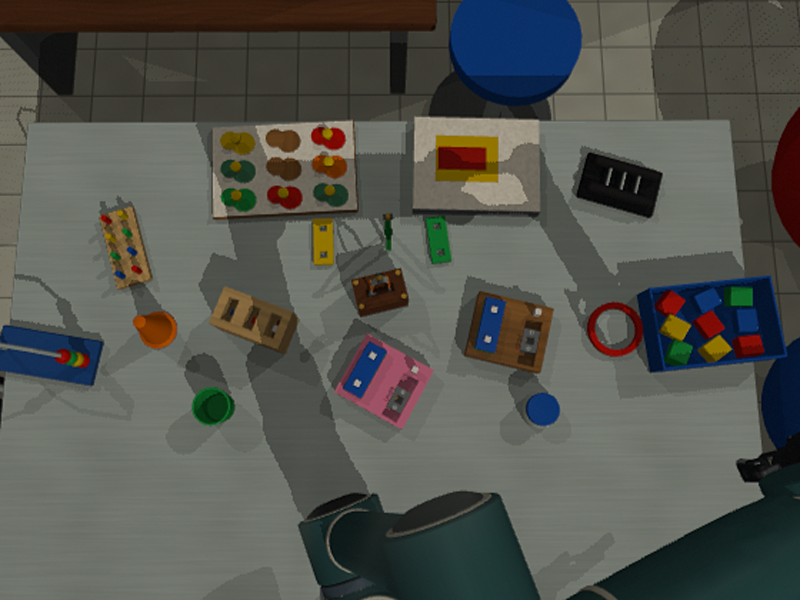

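The scene picture shows the bare-steel tongs in the dark stand, the wooden board left of the pink look-alike, and the beech block at right. In the top view (800 px scale) the stand is at about (380,292), the block at (254,318) and the board at (508,330), with its carrier near (530,343).

```bash
cat > h.py <<'E'
import numpy as np, cv2
from scipy.spatial.transform import Rotation as R
from bench import sensors, eyes
def ray(K,T,uv,z):
    d=T[:3,:3]@np.linalg.solve(K,[uv[0],uv[1],1.]); o=T[:3,3]
    return o+d*(z-o[2])/d[2]
def top(uv,z,s=800/560):
    c=eyes.camera_info("top"); return ray(c["intrinsics"],c["extrinsics"],np.array(uv)/s,z)
def Tt(s):
    T=np.eye(4); T[:3,:3]=R.from_quat(s["orientation"]).as_matrix(); T[:3,3]=s["tcp_pos"]; return T
def shot(name,crop=None,s=800/560):
    st=sensors.observe(); im=eyes.camera("wrist")[:,:,::-1]
    np.save(f"pics/{name}.npy",Tt(st)); cv2.imwrite(f"pics/{name}_raw.png",im)
    cv2.imwrite(f"pics/{name}.png",cv2.resize(im,(800,600),interpolation=cv2.INTER_CUBIC))
def wr(name,uv,z,s=800/560):
    c=eyes.camera_info("wrist"); T=np.load(f"pics/{name}.npy")@c["hand_eye"]
    return ray(c["intrinsics"],T,np.array(uv)/s,z)
def proj(name,p,s=800/560):
    c=eyes.camera_info("wrist"); T=np.linalg.inv(np.load(f"pics/{name}.npy")@c["hand_eye"])
    q=c["intrinsics"]@(T[:3,:3]@p+T[:3,3]); return q[:2]/q[2]*s
def to(p,yaw_y=None):
    "tool-frame shift to world p; yaw_y: wanted world direction (rad) of tool y"
    s=sensors.observe(); T=Tt(s); d=T[:3,:3].T@(np.array(p)-T[:3,3]); out=[d.round(4)]
    if yaw_y is not None:
        v=T[:3,:3].T@np.array([np.cos(yaw_y),np.sin(yaw_y),0]); a=np.degrees(np.arctan2(-v[0],v[1]))
        out.append(((a+90)%180-90).round(2))
    return out
E
python3 - <<'E'
from h import *
p={}
for n,uv,z in [("stand_a",(352,283),.072),("stand_b",(400,268),.072),("stand_c",(408,298),.072),("stand_d",(360,313),.072),
 ("blk a",(224,289),.095),("blk b",(297,318),.095),("blk c",(280,348),.095),("blk d",(210,318),.095),
 ("board a",(480,291),.036),("b",(553,303),.036),("c",(545,372),.036),("d",(465,356),.036),("carrier",(530,343),.036),("cone",(157,330),0),("tub",(542,408),.05),("cup",(213,405),.07)]:
    print(n,top(uv,z).round(3))
print(to([0.58,-0.20,0.30]))
s=sensors.observe();print(Tt(s).round(3))
E
```

```text
stand_a [0.58  0.055 0.072]
stand_b [ 0.609 -0.038  0.072]
stand_c [ 0.549 -0.053  0.072]
stand_d [0.521 0.039 0.072]
blk a [0.565 0.296 0.095]
blk b [0.508 0.157 0.095]
blk c [0.451 0.188 0.095]
blk d [0.509 0.321 0.095]
board a [ 0.569 -0.197  0.036]
b [ 0.544 -0.341  0.036]
c [ 0.408 -0.319  0.036]
d [ 0.44  -0.164  0.036]
carrier [ 0.465 -0.292  0.036]
cone [0.501 0.452 0.   ]
tub [ 0.338 -0.307  0.05 ]
cup [0.348 0.315 0.07 ]
[array([ 0.4605, -0.269 , -0.1057])]
[[ 0.925  0.38  -0.001  0.256]
 [ 0.38  -0.925  0.002 -0.624]
 [ 0.    -0.002 -1.     0.194]
 [ 0.     0.     0.     1.   ]]
```

```bash
python3 -m crank '[[0.04,-0.027,0.006,0],[0.04,-0.027,0.006,0],[0.04,-0.027,0.006,0],[0.04,-0.027,0.006,0],[0.04,-0.027,0.006,0],[0.04,-0.027,0.006,0],[0.04,-0.027,0.006,0],[0.04,-0.027,0.006,0],[0.04,-0.027,0.006,0],[0,0,0,0],[0,0,0,0],[0,0,0,0]]' 1
python3 -c "
from h import *
shot('board1')
print(to([0.56,0,0.24]))"
```

```text
time_s: 1.3
tcp_pos: [0.4967, -0.2634, 0.1409]
orientation: [0.981, 0.194, -0.0, 0.0]
contact_force: [0.8, 0.5, -0.1]
gripper_width: 0.0857
finger_force: 0.0
[array([ 0.1586, -0.2201, -0.0991])]
```

```bash
python3 -m crank '[[0.0265,-0.0367,-0.0133,0],[0.0265,-0.0367,-0.0133,0],[0.0265,-0.0367,-0.0133,0],[0.0265,-0.0367,-0.0133,0],[0.0265,-0.0367,-0.0133,0],[0.0265,-0.0367,-0.0133,0],[0,0,0,0],[0,0,0,0],[0,0,0,0]]'
python3 -c "
from h import *
shot('stand1')"
python3 -m crank '[[0.006,-0.041,0.002,0],[0.006,-0.041,0.002,0],[0.006,-0.041,0.002,0],[0.006,-0.041,0.002,0],[0.006,-0.041,0.002,0],[0.006,-0.041,0.002,0],[0,0,0,0],[0,0,0,0],[0,0,0,0]]'
python3 -c "
from h import *
shot('block1')"
```

```text
time_s: 2.25
tcp_pos: [0.56, -0.0005, 0.2203]
orientation: [0.981, 0.193, -0.001, 0.0]
contact_force: [0.3, -0.2, 1.2]
gripper_width: 0.0854
finger_force: 0.0
time_s: 3.2
tcp_pos: [0.5007, 0.2407, 0.2084]
orientation: [0.981, 0.193, -0.0, 0.0]
contact_force: [0.2, 0.6, -1.0]
gripper_width: 0.0854
finger_force: 0.0
```

View pics/board1.png

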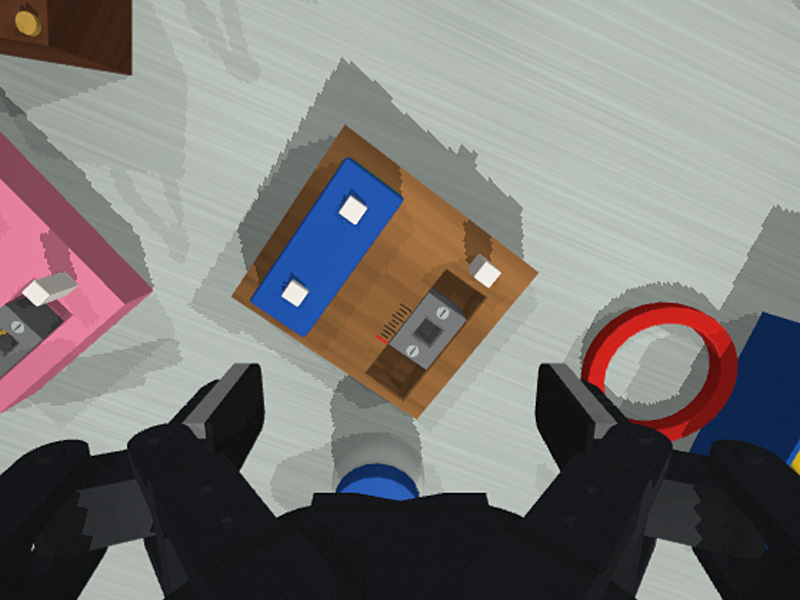

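View pics/stand1.png

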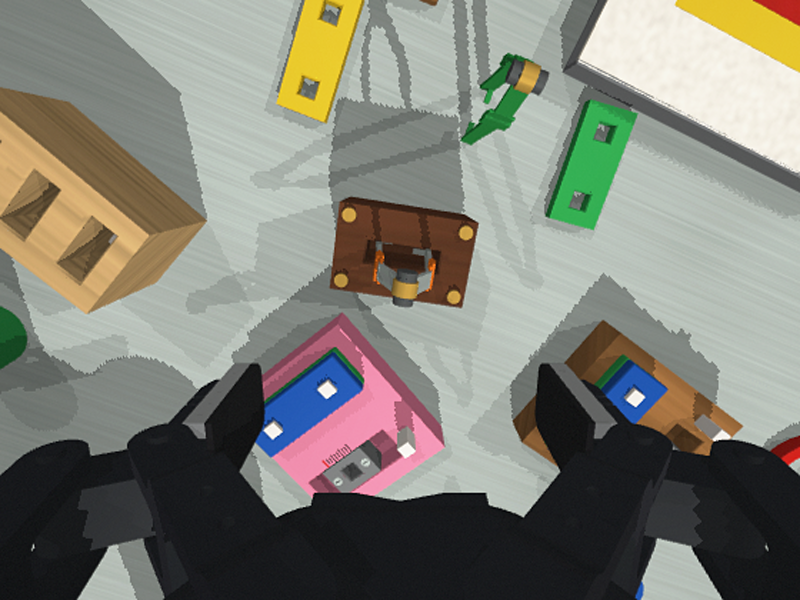

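View pics/block1.png

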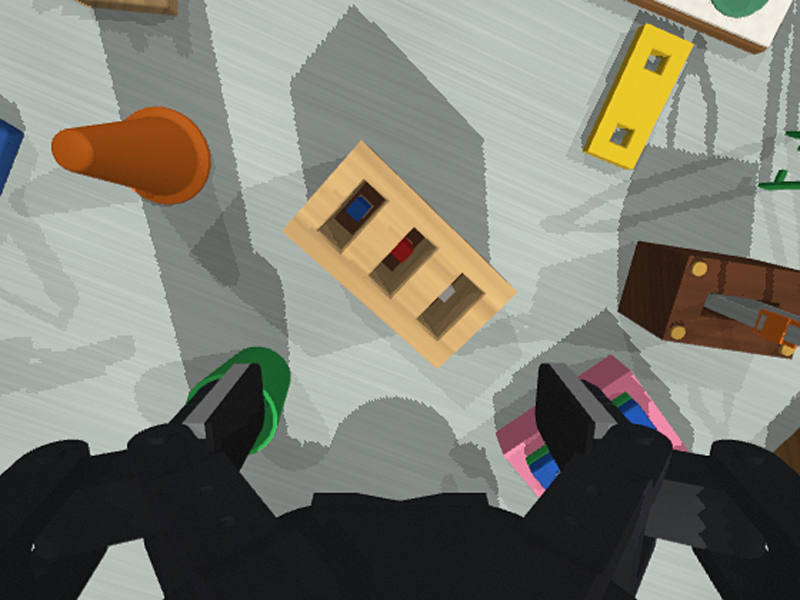

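The board picture shows the empty socket at (429,331). In the stand picture the tongs' pin is at (405,289) and the rests at (378,265) and (432,273). In the block picture the white post is in the right-hand well, near (448,292).

Run:
```python
from h import *
def fit(n,px,z,loc):
    W=np.array([wr(n,p,z)[:2] for p in px]); L=np.array(loc)
    a=W-W.mean(0); b=L-L.mean(0); th=np.arctan2((b[:,0]*a[:,1]-b[:,1]*a[:,0]).sum(),(a*b).sum())
    M=np.array([[np.cos(th),-np.sin(th)],[np.sin(th),np.cos(th)]]); c=W.mean(0)-M@L.mean(0)
    print(n,"centre",c.round(4),"yaw",np.degrees(th).round(1),"res mm",((W-c-L@M.T)*1e3).round(1).tolist()); return c,M
c,M=fit("board1",[(345,125),(537,272),(417,417),(233,297)],.036,[(.065,.075),(.065,-.075),(-.065,-.075),(-.065,.075)])
s=wr("board1",(429,331),.036)[:2]; print("socket",s.round(4),"local",(M.T@(s-c)).round(4), "zero",(M.T@(wr("board1",(382,339),.036)[:2]-c)).round(4),"post",(M.T@(wr("board1",(487,273),.062)[:2]-c)).round(4))
c,M=fit("stand1",[(341,198),(478,218),(463,306),(331,289)],.072,[(.032,.05),(.032,-.05),(-.032,-.05),(-.032,.05)])
print("pin",wr("stand1",(405,289),.166),"rests",wr("stand1",(378,262),.121),wr("stand1",(433,273),.121))
c,M=fit("block1",[(361,141),(517,292),(441,368),(285,231)],.095,[(.038,.07),(.038,-.07),(-.038,-.07),(-.038,.07)])
print("white well",c+M@[0,-.044], "seen post",wr("block1",(448,292),.056)); 
for q in[(.022,-.034),(.022,-.054),(-.022,-.054),(-.022,-.034)]: print(proj("block1",np.r_[c+M@q,.095]).round(0))
```

```text
board1 centre [ 0.4907 -0.2556] yaw -13.7 res mm [[-0.7, -0.7], [-1.1, 1.3], [1.5, 0.9], [0.3, -1.4]]
socket [ 0.4724 -0.2949] local [-0.0084 -0.0425] zero [-0.0312 -0.0207] post [ 0.046  -0.0413]
stand1 centre [ 5.698e-01 -1.000e-04] yaw 14.4 res mm [[1.6, -0.6], [0.5, 1.3], [-1.0, 0.2], [-1.1, -0.8]]
pin [ 0.56773402 -0.00093943  0.166     ] rests [0.56694013 0.01624535 0.121     ] [ 0.57344105 -0.01803366  0.121     ]
block1 centre [0.5112 0.2418] yaw -20.6 res mm [[-0.8, 0.1], [-1.1, 1.5], [1.0, -0.4], [0.9, -1.2]]
white well [0.49570305 0.20061085] seen post [0.49589177 0.19886619 0.056     ]
[464. 272.]
[486. 293.]
[439. 338.]
[418. 319.]
```

```bash
python3 -c "
from h import *
print(to([0.5695,-0.0007,0.205],np.radians(103.5)))"
```

```text
[array([-0.0276,  0.2494,  0.0037]), np.float64(8.7)]
```

```bash
python3 -m crank '[[-0.0046,0.0416,0,0],[-0.0046,0.0416,0,0],[-0.0046,0.0416,0,0],[-0.0046,0.0416,0,0],[-0.0046,0.0416,0,0],[-0.0046,0.0414,0,0],[0,0,0,4.3],[0,0,0,4.4],[0,0,0,0],[0,0,0,0]]'
python3 -c "
from h import *
shot('stand2')
print(to([0.5695,-0.0007,0.104],np.radians(103.5)))"
```

```text
time_s: 4.25
tcp_pos: [0.5694, 0.0001, 0.2088]
orientation: [0.993, 0.119, -0.0, 0.0]
contact_force: [0.2, 0.5, 0.0]
gripper_width: 0.0854
finger_force: 0.0
[array([-0.0003,  0.0013,  0.1048]), np.float64(0.16)]
```

View pics/stand2.png

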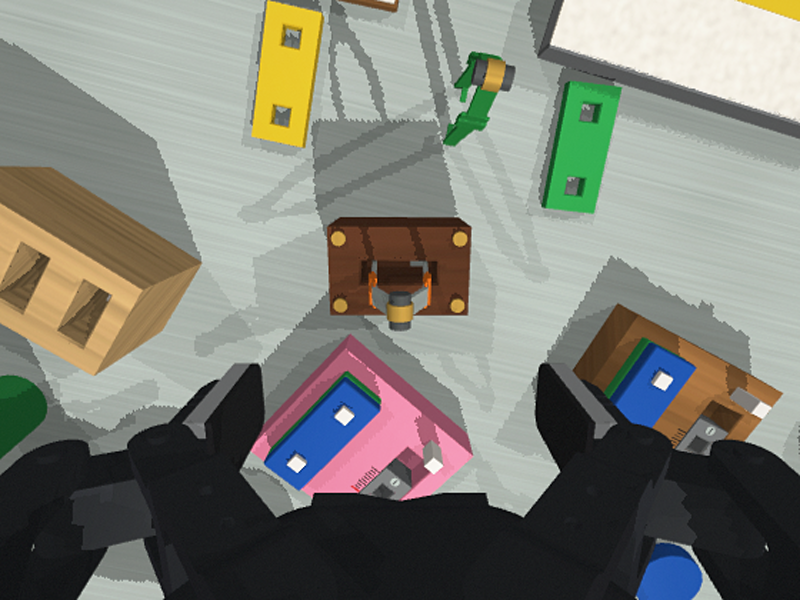

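The tongs are square to the fingers and centred, with the pin at (400,311). I'll go down on the rests.

```bash
python3 -c "
from h import *
print(wr('stand2',(400,311),.166),wr('stand2',(400,287),.121))"
python3 -m crank '[[0,0,0.02,0],[0,0,0.02,0],[0,0,0.02,0],[0,0,0.02,0],[0,0,0.015,0],[0,0,0.01,0],[0,0,0,0],[0,0,0,0],[0,0,0,0]]'
```

```text
[ 0.56808244 -0.0007904   0.166     ] [ 5.69378627e-01 -5.13730519e-04  1.21000000e-01]
time_s: 5.2
tcp_pos: [0.5707, 0.0013, 0.105]
orientation: [0.993, 0.119, 0.001, 0.0]
contact_force: [-0.4, 0.4, 0.2]
gripper_width: 0.0852
finger_force: 0.0
```

```bash
python3 -m crank '[[-0.001,0.0015,0,0],[0,0,0,0],[0,0,0,0],[0,0,0,0],[0,0,0,0],[0,0,0,0],[0,0,0,0],[0,0,0,0]]' -0.235 30
```

```text
time_s: 6.0
tcp_pos: [0.569, -0.0003, 0.1037]
orientation: [0.993, 0.119, -0.0, -0.0]
contact_force: [-0.4, 0.7, 0.2]
gripper_width: 0.0329
finger_force: 0.0
```

```bash
python3 -m crank '[[0,0,0,0],[0,0,0,0],[0,0,0,0]]'
python3 -c "
from h import *
print(sensors.observe()['finger_force'],sensors.observe()['gripper_width'])
shot('grip1')
im=cv2.imread('pics/grip1_raw.png')[190:400,140:420]
cv2.imwrite('pics/grip1.png',cv2.resize(im,(800,600),interpolation=cv2.INTER_CUBIC))"
```

```text
time_s: 6.3
tcp_pos: [0.569, -0.0003, 0.1038]
orientation: [0.993, 0.119, -0.0, -0.0]
contact_force: [-0.4, -0.8, 0.4]
gripper_width: 0.0326
finger_force: 0.0
0.0 0.032587802884295275
```

View pics/grip1.png

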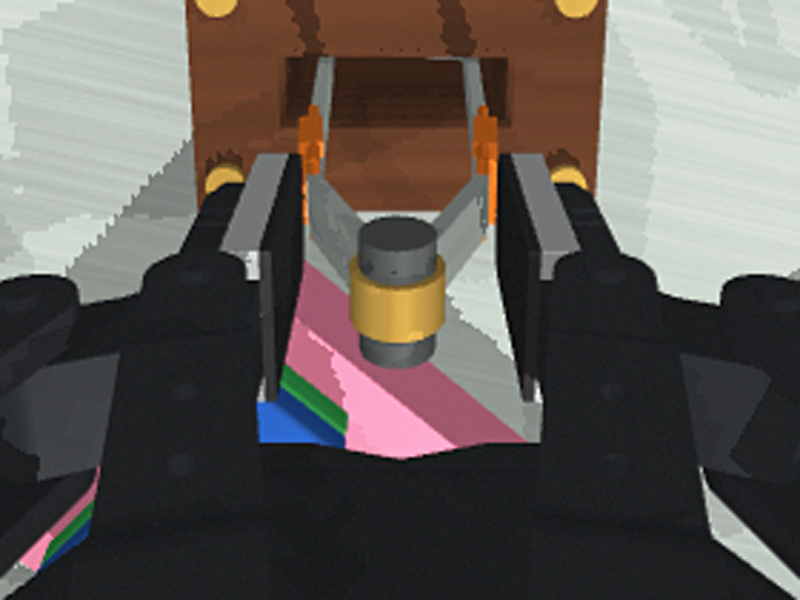

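```bash
python3 - <<'E'
from h import *
T=np.load('pics/grip1.npy')
def pr(l):
    p=(T@np.r_[l,1])[:3]; q=proj('grip1',p,1); return ((q-[140,190])*2.857).round(0)
for x in(-.011,.011):
  for z in(0,-.007,-.019,-.03): print(x,z,pr([x,.0163,z]),pr([x,.0185,z]))
E
python3 -m crank '[[0,0,0,0],[0,0,0,0],[0,0,0,0]]' -0.3
```

```text
-0.011 0 [475. 181.] [485. 181.]
-0.011 -0.007 [477. 195.] [488. 195.]
-0.011 -0.019 [483. 221.] [494. 221.]
-0.011 -0.03 [488. 249.] [500. 249.]
0.011 0 [477.  82.] [488.  82.]
0.011 -0.007 [480.  92.] [491.  92.]
0.011 -0.019 [486. 112.] [497. 112.]
0.011 -0.03 [491. 133.] [504. 133.]
time_s: 6.65
tcp_pos: [0.569, -0.0003, 0.1038]
orientation: [0.993, 0.119, 0.0, -0.0]
contact_force: [0.6, 0.2, -0.1]
gripper_width: 0.0298
finger_force: 0.2
```

Run:
```python
from h import *
shot('grip2')
print(sensors.observe()['finger_force'],sensors.observe()['gripper_width'])
for n in('grip1','grip2'):
    im=cv2.imread(f'pics/{n}_raw.png').astype(int)[215:285,225:335]
    m=(im[...,2]>150)&(im[...,1]<110)&(im[...,0]<60)&(im[...,1]>50)
    v,u=np.nonzero(m); 
    for sel in(u<55,u>=55): print(n,sel.sum(),u[sel].min()+225,u[sel].max()+225,v[sel].min()+215,v[sel].max()+215)
    # pad edges: print row of brightness
    g=im.sum(2)
    for r in(30,40,50): print((g[r]//8).tolist())
```

```text
0.1631668362824712 0.02992770748275638
grip1 135 244 252 227 267
grip1 139 306 313 227 264
[26, 26, 25, 26, 32, 45, 44, 44, 43, 44, 44, 43, 43, 44, 44, 34, 8, 9, 9, 11, 22, 34, 29, 31, 37, 34, 31, 48, 40, 24, 25, 26, 25, 26, 26, 25, 25, 26, 26, 24, 23, 24, 24, 24, 27, 26, 26, 26, 27, 27, 26, 26, 26, 28, 29, 28, 29, 28, 29, 28, 28, 28, 28, 28, 28, 28, 28, 28, 28, 28, 28, 28, 28, 28, 29, 28, 28, 28, 28, 28, 38, 41, 27, 31, 29, 27, 38, 41, 38, 18, 7, 11, 10, 10, 28, 45, 44, 44, 44, 43, 43, 43, 43, 44, 44, 36, 18, 19, 19, 19]
[23, 45, 44, 43, 43, 43, 43, 44, 43, 44, 44, 43, 16, 9, 10, 10, 11, 11, 11, 10, 18, 55, 55, 39, 39, 39, 39, 39, 39, 39, 39, 31, 26, 26, 26, 26, 26, 26, 26, 26, 26, 26, 26, 26, 26, 26, 26, 24, 25, 24, 24, 24, 24, 24, 24, 24, 24, 24, 24, 26, 26, 26, 26, 26, 26, 26, 26, 26, 26, 26, 26, 26, 26, 25, 26, 26, 27, 34, 40, 39, 40, 39, 39, 39, 37, 40, 53, 51, 48, 5, 7, 9, 8, 9, 10, 10, 11, 27, 45, 44, 43, 43, 43, 43, 43, 43, 43, 44, 44, 26]
[43, 43, 43, 43, 44, 44, 43, 44, 44, 15, 9, 11, 10, 11, 11, 12, 11, 11, 11, 10, 13, 46, 67, 38, 39, 40, 40, 40, 40, 41, 46, 44, 42, 39, 3
[... 948 characters left out ...]
25, 26, 26, 25, 27, 26, 24, 24, 24, 24, 24, 24, 24, 24, 24, 25, 24, 25, 26, 26, 26, 26, 26, 26, 26, 26, 27, 27, 25, 26, 26, 25, 26, 26, 26, 25, 28, 37, 40, 40, 39, 39, 40, 40, 38, 6, 8, 8, 8, 8, 10, 10, 11, 37, 45, 44, 44, 43, 43, 43, 44, 44, 43, 45, 45, 12, 10, 11, 11]
[39, 44, 43, 44, 43, 44, 43, 43, 44, 43, 44, 43, 35, 8, 9, 10, 11, 12, 11, 12, 11, 11, 8, 11, 31, 37, 40, 40, 40, 41, 41, 41, 44, 42, 39, 39, 39, 43, 44, 44, 45, 73, 73, 73, 73, 73, 74, 72, 73, 72, 73, 59, 59, 45, 45, 45, 59, 59, 59, 72, 71, 71, 73, 72, 73, 73, 73, 74, 72, 46, 39, 39, 39, 40, 40, 40, 48, 53, 53, 40, 54, 38, 36, 37, 36, 29, 6, 8, 8, 9, 8, 8, 8, 10, 10, 9, 13, 44, 44, 44, 43, 43, 43, 44, 43, 43, 44, 44, 44, 45]
```

The pads are passing above the rests, which haven't moved. I'll open slightly and feel my way down in small steps, watching the force.

```bash
python3 -m crank '[[0,0,0,0],[0,0,0,0],[0,0,0.002,0],[0,0,0.002,0],[0,0,0.002,0],[0,0,0,0]]' 0.1
python3 -m crank '[[0,0,0.002,0],[0,0,0.002,0],[0,0,0.002,0],[0,0,0,0]]'
python3 -c "
from h import *
shot('grip3')
im=cv2.imread('pics/grip3_raw.png')[150:400,120:440]
cv2.imwrite('pics/grip3.png',cv2.resize(im,(800,600),interpolation=cv2.INTER_CUBIC))"
```

```text
time_s: 7.3
tcp_pos: [0.5686, -0.0003, 0.0972]
orientation: [0.993, 0.119, -0.0, -0.0]
contact_force: [0.0, 0.1, 0.0]
gripper_width: 0.0468
finger_force: 0.0
time_s: 7.7
tcp_pos: [0.5686, -0.0003, 0.0913]
orientation: [0.993, 0.119, -0.0, -0.0]
contact_force: [-0.5, 0.5, 0.2]
gripper_width: 0.0468
finger_force: 0.0
```

View pics/grip3.png

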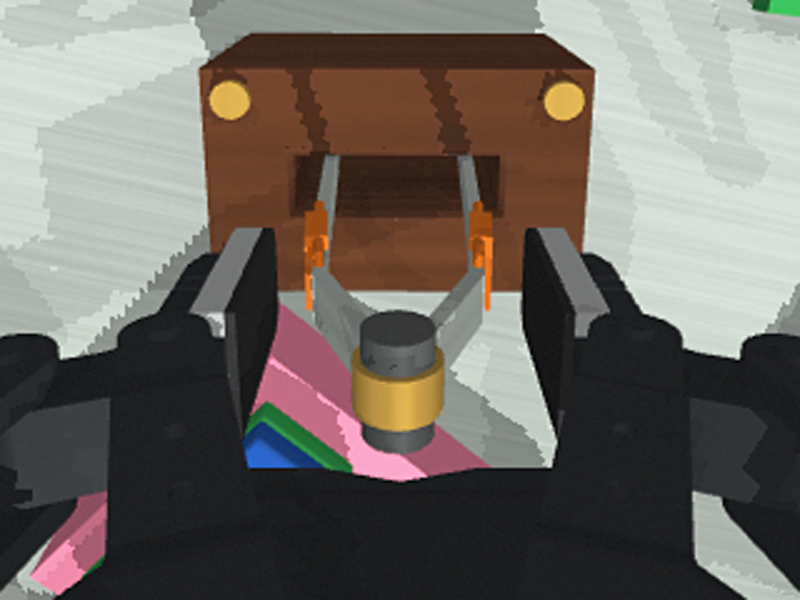

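```bash
python3 -m crank '[[0,0,0.002,0],[0,0,0.002,0],[0,0,0.002,0],[0,0,0,0]]'
python3 -m crank '[[0,0,0.002,0],[0,0,0.002,0],[0,0,0.001,0],[0,0,0,0]]'
python3 -m crank '[[0,0,0.001,0],[0,0,0.001,0],[0,0,0,0]]'
python3 -m crank '[[0,0,0,0],[0,0,0,0],[0,0,0,0],[0,0,0,0]]' -0.2 30
```

```text
time_s: 8.15
tcp_pos: [0.5686, -0.0003, 0.0853]
orientation: [0.993, 0.119, -0.0, -0.0]
contact_force: [-0.4, -0.7, 0.6]
gripper_width: 0.0472
finger_force: 0.0
time_s: 8.55
tcp_pos: [0.5688, -0.0003, 0.0805]
orientation: [0.993, 0.119, -0.0, -0.0]
contact_force: [-0.3, -0.9, 0.2]
gripper_width: 0.0473
finger_force: 0.0
time_s: 8.85
tcp_pos: [0.5689, -0.0003, 0.0786]
orientation: [0.993, 0.119, -0.0, -0.0]
contact_force: [0.0, 0.1, -0.7]
gripper_width: 0.0472
finger_force: 0.0
time_s: 9.25
tcp_pos: [0.5693, -0.0004, 0.0791]
orientation: [0.993, 0.119, 0.0, 0.0]
contact_force: [0.1, -1.1, 1.5]
gripper_width: 0.0343
finger_force: 5.3
```

```bash
python3 -m crank '[[0,0,0,0],[0,0,0.002,0],[0,0,0.002,0],[0,0,0,0]]' 0
python3 -m crank '[[0,0,0,0],[0,0,0,0],[0,0,0,0],[0,0,0,0]]' -0.235 30
python3 -c "
from h import *
s=sensors.observe();print(s['tcp_pos'],s['finger_force'],s['gripper_width'])"
```

```text
time_s: 9.65
tcp_pos: [0.5684, -0.0003, 0.0741]
orientation: [0.993, 0.119, -0.001, -0.0]
contact_force: [-0.0, 0.2, 0.1]
gripper_width: 0.043
finger_force: 0.1
time_s: 10.05
tcp_pos: [0.5689, -0.0003, 0.0747]
orientation: [0.993, 0.119, -0.0, -0.0]
contact_force: [-0.8, 0.2, -1.3]
gripper_width: 0.0329
finger_force: 5.5
[ 5.68871766e-01 -3.08775685e-04  7.46587263e-02] 5.453209918923676 0.032871644213045705
```

```bash
python3 -m crank '[[0,0,-0.01,0],[0,0,-0.02,0],[0,0,-0.03,0],[0,0,-0.03,0],[0,0,-0.03,0],[0,0,-0.01,0],[0,0,0,0]]'
python3 -c "
from h import *
s=sensors.observe();print(s['q'],s['finger_force'])
print(to([0.4957,0.2003,0.2],np.radians(-20.6)))"
```

```text
time_s: 10.75
tcp_pos: [0.5706, -0.0004, 0.2074]
orientation: [0.993, 0.119, 0.002, 0.0]
contact_force: [0.0, -0.2, -1.0]
gripper_width: 0.0328
finger_force: 5.4
[-4.43449404e-02  5.58974589e-02  1.82030526e+00  1.16592785e-05
  1.26041911e+00  1.28850625e+00] 5.447079915320501
[array([-0.0256, -0.2127,  0.007 ]), np.float64(-55.77)]
```

```bash
python3 -m crank '[[-0.005,-0.0425,0,0],[-0.005,-0.0425,0,0],[-0.005,-0.0425,0,0],[-0.005,-0.0425,0,0],[-0.0055,-0.0425,0,0],[0,0,0,-8],[0,0,0,-8],[0,0,0,-8],[0,0,0,-8],[0,0,0,-8],[0,0,0,-8],[0,0,0,-7.8],[0,0,0,0],[0,0,0,0]]'
python3 -c "
from h import *
shot('well1')
s=sensors.observe();print(s['q'],s['finger_force'],s['gripper_width'])
print(to([0.4957,0.2003,0.2],np.radians(-20.6)))"
```

```text
time_s: 12.15
tcp_pos: [0.4932, 0.1998, 0.2031]
orientation: [0.823, 0.568, -0.001, -0.0]
contact_force: [0.0, 0.1, -0.5]
gripper_width: 0.0328
finger_force: 5.4
[ 3.38157061e-01 -1.06456350e-02  1.89565855e+00  3.66440542e-05
  1.25874753e+00  6.99867861e-01] 5.4264225088991225 0.032629978796670726
[array([0.0012, 0.002 , 0.0034]), np.float64(-0.13)]
```

View pics/well1.png

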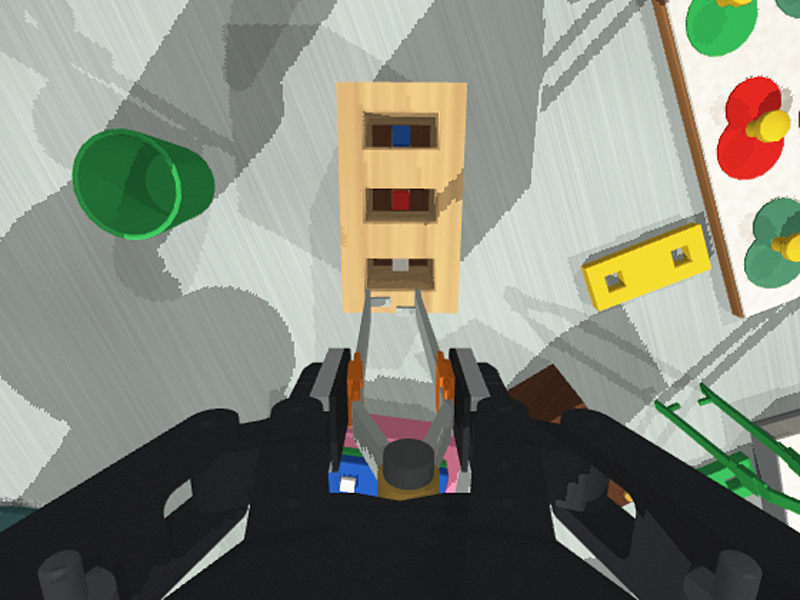

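The white post is in the nearest well, seen at (400,265). The open jaw tips are at (368,293) and (419,293), so their centre is a few pixels left of the post.

Run:
```python
from h import *
im=cv2.imread('pics/well1_raw.png')[175:235,235:320]
cv2.imwrite('pics/well1z.png',cv2.resize(im,None,fx=9,fy=9,interpolation=cv2.INTER_CUBIC))
T=np.load('pics/well1.npy')
def loc(uv,z): return (T[:3,:3].T@(wr('well1',uv,z)-T[:3,3])).round(4)
print('tips',loc((393.5,292),.140))
print('post top',loc((400,265),.056),'blue',loc((401,136),.056),'red',loc((400.5,200),.056))
W=[loc(p,.095) for p in[(367,258),(434,258),(434,291),(367,291)]]; print('well',W,np.mean(W,0))
print('blue well',np.mean([loc(p,.095) for p in[(364,113),(438,113),(438,150),(364,150)]],0))
B=[loc(p,.095) for p in[(337,82),(467,82),(460,313),(343,311)]];print(B,np.mean(B,0))
```

```text
tips [ 0.0027 -0.0024  0.0631]
post top [0.0011 0.0014 0.1471] blue [0.0899 0.002  0.1469] red [0.0474 0.0017 0.147 ]
well [array([ 0.0134, -0.0197,  0.1081]), array([0.0134, 0.023 , 0.108 ]), array([-0.0083,  0.0234,  0.108 ]), array([-0.0084, -0.0201,  0.1081])] [0.002525 0.00165  0.10805 ]
blue well [0.0894 0.0018 0.1079]
[array([ 0.1165, -0.0352,  0.1079]), array([0.1166, 0.0399, 0.1078]), array([-0.0233,  0.0408,  0.108 ]), array([-0.022 , -0.0362,  0.1082])] [0.04695  0.002325 0.107975]
```

View pics/well1z.png

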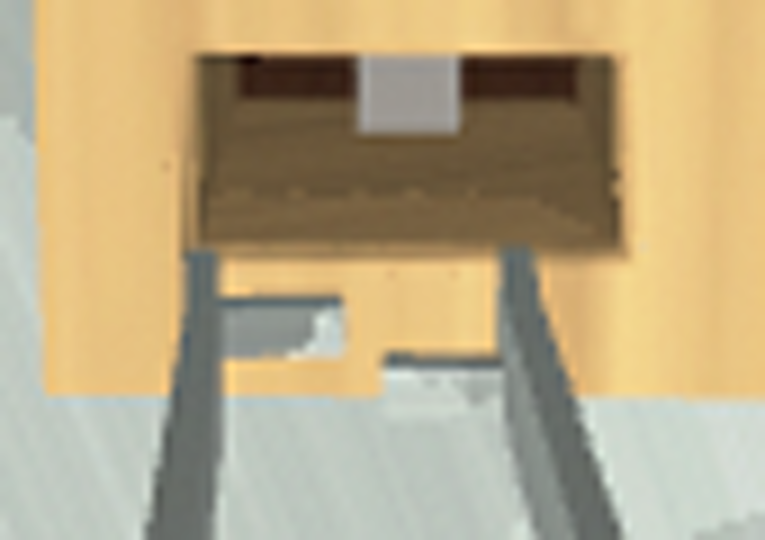

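The crop confirms that the jaws are about 25 mm apart. The tips need roughly +3.5 mm in tool x and +4.3 mm in tool y before going down. That was my tenth picture, so from here I measure by code only.

```bash
python3 -m crank '[[0.0035,0.0043,0,0],[0,0,0.015,0],[0,0,0.015,0],[0,0,0.008,0],[0,0,0,0],[0,0,0,0],[0,0,0,0]]'
python3 -m crank '[[0,0,0.005,0],[0,0,0.005,0],[0,0,0.005,0],[0,0,0.005,0],[0,0,0,0],[0,0,0,0]]'
```

```text
time_s: 12.9
tcp_pos: [0.4998, 0.2021, 0.1673]
orientation: [0.822, 0.569, 0.0, 0.0]
contact_force: [-0.6, -0.6, -0.3]
gripper_width: 0.0328
finger_force: 5.4
time_s: 13.5
tcp_pos: [0.4992, 0.2019, 0.1465]
orientation: [0.822, 0.57, -0.0, -0.0]
contact_force: [0.2, 0.3, -0.0]
gripper_width: 0.0329
finger_force: 5.4
```

```bash
python3 -m crank '[[-0.0005,0,0.007,0],[0,0,0.007,0],[0,0,0.007,0],[0,0,0.007,0],[0,0,0,0],[0,0,0,0]]'
python3 -m crank '[[0,0,0.003,0],[0,0,0.003,0],[0,0,0.002,0],[0,0,0,0],[0,0,0,0]]'
```

```text
time_s: 14.1
tcp_pos: [0.4989, 0.2014, 0.1183]
orientation: [0.822, 0.57, -0.0, -0.0]
contact_force: [-0.3, -0.3, 0.1]
gripper_width: 0.0326
finger_force: 5.4
time_s: 14.6
tcp_pos: [0.4992, 0.2015, 0.1108]
orientation: [0.822, 0.57, -0.0, -0.0]
contact_force: [-0.6, 0.1, -1.7]
gripper_width: 0.0326
finger_force: 5.4
```

```bash
python3 -m crank '[[0,0,0.001,0],[0,0,0.001,0],[0,0,0.001,0],[0,0,0,0],[0,0,0,0]]'
python3 -m crank '[[0,0,0.001,0],[0,0,0.001,0],[0,0,0,0],[0,0,0,0]]'
```

```text
time_s: 15.1
tcp_pos: [0.4992, 0.2015, 0.1077]
orientation: [0.822, 0.57, -0.0, -0.0]
contact_force: [0.1, -0.3, -1.1]
gripper_width: 0.0328
finger_force: 5.4
time_s: 15.5
tcp_pos: [0.4991, 0.2015, 0.1057]
orientation: [0.822, 0.57, -0.0, -0.0]
contact_force: [-0.1, -0.1, -0.1]
gripper_width: 0.0327
finger_force: 5.4
```

```bash
python3 -m crank '[[0,0,0.0005,0],[0,0,0,0],[0,0,0,0],[0,0,0,0],[0,0,0,0]]' -0.28 30
python3 -m crank '[[0,0,0,0],[0,0,0,0],[0,0,0,0],[0,0,0,0]]' -0.5 30
```

```text
time_s: 16.0
tcp_pos: [0.4992, 0.2015, 0.1053]
orientation: [0.822, 0.57, 0.0, -0.0]
contact_force: [0.1, 0.0, -0.7]
gripper_width: 0.031
finger_force: 6.9
time_s: 16.4
tcp_pos: [0.4993, 0.2015, 0.1054]
orientation: [0.822, 0.57, 0.0, 0.0]
contact_force: [-0.0, 0.5, -0.5]
gripper_width: 0.0282
finger_force: 32.6
```

```bash
python3 -m crank '[[0,0,-0.003,0],[0,0,-0.005,0],[0,0,-0.01,0],[0,0,-0.015,0],[0,0,-0.015,0],[0,0,-0.015,0],[0,0,-0.02,0],[0,0,-0.02,0],[0,0,-0.02,0],[0,0,-0.01,0],[0,0,0,0],[0,0,0,0]]'
python3 - <<'E'
from h import *
shot('held')
im=cv2.imread('pics/held_raw.png'); 
print(sensors.observe()['finger_force'],sensors.observe()['gripper_width'])
sub=im[190:235:3,255:305]
for r in sub: print(' '.join(f"{int(x.max())//10:2d}{'*' if int(x.max())-int(x.min())<22 and x.max()>110 else ' '}" for x in r))
E
```

```text
time_s: 17.6
tcp_pos: [0.499, 0.2014, 0.2382]
orientation: [0.822, 0.57, -0.0, -0.0]
contact_force: [-0.3, 0.5, -2.0]
gripper_width: 0.0275
finger_force: 32.6
32.5676598463906 0.027796632881110814
 8   9  10  10  10  10  10  10  10  10  10  10  10   9   9   9   9   9   9   9   9   9   9   9   9   9   9   9   9   9   9   9   9   9   9   9   9  10  10   9   9  16  22  23  23  23  23  23  22  22 
 9  11  11  11  10  10  10  10  10  11  11  11  11  11  11  11  11  11  11  11  11  11  11  11  11  11  11  11  11  11  11  11  11  10  10   9   9  10   9   9   9  16  22  23  23  23  23  23  22  22 
11  11  11  11  11  11  11  11  11  11  11  11  14* 14* 14* 14* 14* 14* 14* 14* 14* 14* 14* 14* 14* 14* 12  11  11  11  11  11  11  11  11  11  11  11  11  11   9  15  21  23  23  23  23  22  22  22 
22  23  22  22  21  21  22  21  22  21  21  21  13* 13* 14* 14* 14* 14* 14* 14* 14* 14* 14* 14* 14* 13* 14* 23  22  22  21  20  19  19  19  19  19  19  20  21  22  22  22  23  23  23  23  23  22  22 
22  22  22  22  22  22  22  22  18  18  18  18  13* 13* 14* 14* 14* 14* 14* 14* 14* 14* 14* 14* 14* 14*
[... 1396 characters left out ...]
 18* 18* 19* 17* 13* 13* 13* 13* 12* 10  10  10  10  15* 21* 20* 20* 20* 20* 20* 20* 20* 20* 20* 20*
19* 19* 19* 16*  9  10  10  10  11  11* 11* 17* 18* 19* 18* 19* 19* 19* 19* 18* 18* 18* 18* 18* 18* 18* 18* 18* 18* 16* 13* 13* 13* 13* 12*  9  10  10  10  15* 21* 20* 20* 20* 20* 20* 20* 20* 20* 20*
19* 19* 16*  9  10  10  10  10  11* 11* 13* 19* 18* 18* 18* 18* 19* 19* 19* 19* 19* 18* 18* 18* 18* 18* 18* 18* 18* 18* 16* 13* 13* 13* 13* 12* 10  10  10   9  10  20* 20* 20* 20* 20* 20* 20* 20* 20*
19* 19* 11*  9  10  10  10  11  10  11* 17* 19* 18* 18* 18* 18* 18* 19* 19* 19* 18* 18* 18* 19* 18* 18* 18* 18* 18* 18* 20* 17* 13* 13* 13* 13* 13* 10  10  10  10  10  20* 20* 20* 17* 18* 18* 18* 18*
```

The post hangs in the jaws with a slight lean of about 0.036 rad along the closing line. I'll carry it over the board with the closing line along board x.

```bash
python3 -c "
from h import *
Rb=np.radians(-13.7); y=np.array([np.cos(Rb),np.sin(Rb)]); x=np.array([-y[1],y[0]])
s=np.array([.4724,-.2949]); t=s-(-.0016*x-.0048*y); print(t)
print(to([*t,.238],Rb))"
```

```text
[ 0.47744238 -0.29448234]
[array([-4.716e-01,  1.543e-01, -4.000e-04]), np.float64(-6.87)]
```

```bash
python3 -m crank '[[-0.02,0.0065,0,0],[-0.035,0.0115,0,0],[-0.0425,0.0139,0,0],[-0.0425,0.0139,0,0],[-0.0425,0.0139,0,0],[-0.0425,0.0139,0,0],[-0.0425,0.0139,0,0],[-0.0425,0.0139,0,0],[-0.0425,0.0139,0,0],[-0.0425,0.0139,0,0],[-0.035,0.0115,0,0],[-0.025,0.0082,0,0],[-0.015,0.0054,0,-3.4],[0,0,0,-3.5],[0,0,0,0],[0,0,0,0]]'
python3 -c "
from h import *
Rb=np.radians(-13.7)
print(to([.4774,-.2945,.18],Rb),sensors.observe()['q'],sensors.observe()['gripper_width'])
shot('sock1')
im=cv2.imread('pics/sock1_raw.png')
for n,r in(('g',im[130:260,200:360].astype(int)),):
    mx=r.max(2);mn=r.min(2)
    for v in range(0,130,4): print(v+130,''.join('#' if mx[v,u]<60 else 'g' if mx[v,u]-mn[v,u]<25 and mx[v,u]<130 else 'w' if mx[v,u]-mn[v,u]<25 else '.' for u in range(0,160,1)))
"
```

```text
time_s: 19.25
tcp_pos: [0.478, -0.2923, 0.237]
orientation: [0.787, 0.617, -0.0, -0.001]
contact_force: [-0.0, -0.3, -0.7]
gripper_width: 0.0281
finger_force: 32.5
[array([-0.0023,  0.0001,  0.057 ]), np.float64(-0.05)] [-5.93425250e-01  2.47179722e-02  1.79829063e+00  1.47818849e-04
  1.32091078e+00 -3.53439598e-01] 0.028074665228630186
130 wwwwwwwwwwwwwwwwwwwwwwwwww.................................................................................................................wwwwwwwwwwwwwwwwwwwww
134 wwwwwwwwwwwwwwwwwwwwwwwwww................................................................................................................wwwwwwwwwwwwwwwwwwwwww
138 wwwwwwwwwwwwwwwwwwwwwwwwwww...............................................................................................................wwwwwwwwwwwwwwwwwwwwww
142 wwwwwwwwwwwwwwwwwwwwwwwwwww...............................................................................................................wwwwwwwwwwwwwwwwwwwwww
146 wwwwwwwwwwwwwwwwwwwwwwwwwww.....................................................................
[... 3984 characters left out ...]
wwwwwwwwwwwwwwwwwwwwwwwwwwwwwwwwwwwwwwww
246 wwwwwwwwwwwwwwwwwwwwwwwwwwwwwwwwwwggggggggggg#####gww...gggggggwwwwwwwwwwwwwwwwwwwwwwwwwwwwwwwwwwgggg....wwwwg#####ggggggggggwwwwwwwwwwwwwwwwwwwwwwwwwwwwwwwwwww
250 wwwwwwwwwwwwwwwwwwwwwwwwwwwwwwwwwggggggggggg######gw.....gggggwwwwwwwwwwwwwwwwwwwwwwwwwwwwwwwwwwwwgg......www######ggggggggggggwwwwwwwwwwwwwwwwwwwwwwwwwwwwwwwww
254 wwwwwwwwwwwwwwwwwwwwwwg########gggggggggggg######.........gggwwwwwwwwwwwwwwwwwwwwwwwwwwwwwwwwwwwwwwg...........######gggggggggggg########gwwwwwwwwwwwwwwwwwwwwww
258 wwwwwwwwwwwwwwwwww############gggggggggggg######..........gggwwwwwwwwwwwwwwwwwwwwwwwwwwwwwwwwwwwwwww............######gggggggggggg############gwwwwwwwwwwwwwwwww
```

```bash
cat >> h.py <<'E'
def sat(name): 
    im=cv2.imread(f'pics/{name}_raw.png').astype(float); return im.max(2)-im.min(2), im.max(2)
def edges(p,thr):
    i=np.nonzero((p[:-1]<thr)!=(p[1:]<thr))[0]; return [(k+(thr-p[k])/(p[k+1]-p[k])).round(1) for k in i]
E
python3 - <<'E'
from h import *
S,V=sat('sock1')
for v in(171,173,186,188,190,193,195,198,200,203): print(v,[200+e for e in edges(S[v,200:360],35)])
for u in(258,262,266,270,274,278,282,286,290): print(u,[150+e for e in edges(S[150:215,u],35)])
for v in range(172,193,2): print(v,V[v,262:292].astype(int).tolist())
E
```

```text
171 [np.float64(227.3), np.float64(255.6), np.float64(292.6), np.float64(335.8)]
173 [np.float64(227.3), np.float64(255.6), np.float64(292.6), np.float64(335.5)]
186 [np.float64(227.7), np.float64(255.5), np.float64(292.5), np.float64(315.7), np.float64(327.3), np.float64(335.6)]
188 [np.float64(228.1), np.float64(255.5), np.float64(292.5), np.float64(316.7), np.float64(327.3), np.float64(335.2)]
190 [np.float64(228.1), np.float64(255.1), np.float64(292.7), np.float64(335.3)]
193 [np.float64(228.3), np.float64(334.8)]
195 [np.float64(228.3), np.float64(266.6), np.float64(280.5), np.float64(334.7)]
198 [np.float64(228.3), np.float64(266.6), np.float64(281.2), np.float64(334.7)]
200 [np.float64(228.3), np.float64(266.6), np.float64(281.3), np.float64(334.7)]
203 [np.float64(228.3), np.float64(262.7), np.float64(285.8), np.float64(334.6)]
258 [np.float64(166.6), np.float64(192.5), np.float64(206.5)]
262 [np.float64(166.8), np.float64(192.5), np.float64(206.4)]
266 [np.float64(160.3), np.float64(164.2), np.float64(166.6), np.float64(192.7), np.float64(202.5)]
270 [np.float64(166.7), np.f
[... 1314 characters left out ...]
 63, 64, 65, 63, 64, 57, 56, 58, 104, 112, 131, 128, 128, 126, 124, 123, 122, 124, 124, 130]
186 [128, 128, 129, 128, 129, 129, 90, 86, 89, 89, 89, 89, 92, 92, 91, 92, 93, 91, 105, 112, 129, 128, 127, 128, 128, 128, 127, 128, 127, 128]
188 [129, 129, 127, 128, 129, 129, 129, 129, 130, 129, 130, 129, 129, 128, 128, 129, 128, 130, 129, 129, 130, 127, 127, 128, 127, 128, 128, 127, 128, 129]
190 [128, 128, 128, 129, 129, 129, 127, 128, 128, 127, 129, 129, 128, 130, 128, 128, 128, 127, 129, 128, 128, 129, 128, 128, 128, 128, 128, 129, 128, 130]
192 [126, 126, 126, 127, 126, 126, 124, 126, 125, 125, 125, 126, 125, 124, 125, 126, 125, 126, 126, 126, 126, 126, 125, 126, 126, 128, 126, 125, 126, 127]
```

Run:
```python
from h import *
T=np.load('pics/sock1.npy'); z0=T[2,3]
def loc(uv,z): return (T[:3,:3].T@(wr('sock1',uv,z,1)-T[:3,3]))
L=np.array([loc(p,.036) for p in[(255.55,166.65),(292.55,166.65),(255.5,192.7),(292.5,192.7)]]); print(L.round(4),L.mean(0).round(4))
for d in(.0934,):
    f=loc((273.55,193.3),z0-d); print('foot +x face',f.round(4)); g=loc((273.95,200),z0-d+.012); print('up',g.round(4))
```

```text
[[ 0.0131 -0.0276  0.2011]
 [ 0.0132  0.0166  0.201 ]
 [-0.0187 -0.0282  0.201 ]
 [-0.0186  0.0168  0.2009]] [-0.0028 -0.0056  0.201 ]
foot +x face [ 0.0047 -0.0043  0.0934]
up [ 0.0016 -0.0038  0.0814]
```

```bash
python3 -m crank '[[-0.0015,-0.0013,0,0],[0,0,0.02,0],[0,0,0.03,0],[0,0,0.02,0],[0,0,0.015,0],[0,0,0.007,0],[0,0,0,0],[0,0,0,0],[0,0,0,0]]'
cat > m.py <<'E'
from h import *
import sys
n=sys.argv[1]; shot(n); S,V=sat(n); T=np.load(f'pics/{n}.npy'); print('z',T[2,3].round(4),'foot z',(T[2,3]-.0934).round(4))
for v in range(140,215,3): print(v,[float(200+e) for e in edges(S[v,200:360],35)])
for u in(250,254,258,262,266,270,274,278,282,286,290,294,298): print(u,[float(130+e) for e in edges(S[130:230,u],35)])
E
python3 m.py hov1
```

```text
time_s: 20.2
tcp_pos: [0.4779, -0.2946, 0.1478]
orientation: [0.786, 0.618, 0.0, 0.001]
contact_force: [0.1, -0.2, -0.9]
gripper_width: 0.0284
finger_force: 32.5
z 0.1478 foot z 0.0544
140 [208.4, 354.3]
143 [208.4, 353.8]
146 [208.6, 353.7]
149 [209.2, 353.7]
152 [209.2, 353.6]
155 [209.3, 353.3]
158 [209.3, 352.8]
161 [209.3, 352.7]
164 [209.5, 352.7]
167 [209.6, 266.8, 267.2, 352.6]
170 [210.1, 253.8, 254.2, 256.8, 257.2, 263.8, 264.1, 266.7, 267.3, 269.8, 270.3, 276.9, 277.1, 351.9]
173 [210.2, 253.6, 254.4, 256.7, 257.4, 263.8, 264.1, 266.7, 267.3, 269.8, 270.3, 276.8, 277.1, 351.6]
176 [210.3, 256.8, 257.2, 266.9, 267.1, 277.0, 277.0, 351.5]
179 [210.4, 247.6, 295.3, 351.5]
182 [210.5, 247.6, 295.3, 351.4]
185 [210.6, 247.6, 295.3, 350.9]
188 [211.1, 247.3, 295.3, 350.7]
191 [211.1, 247.3, 294.8, 324.4, 338.2, 350.8]
194 [211.3, 247.3, 294.7, 324.3, 340.9, 350.7]
197 [211.4, 247.4, 294.7, 323.9, 341.4, 350.6]
200 [211.4, 247.6, 294.8, 324.0, 341.4, 350.3]
203 [211.5, 247.6, 294.8, 325.5, 341.3, 349.8]
206 [211.6, 247.3, 294.7, 327.4, 340.9, 349.8]
209 [212.1, 247.3, 294.6, 349.7]
212 [212.3, 261.4, 288.4, 349.6]
250 [177.4, 210.4, 228.1]
254 [168.8, 174.6, 177.4, 210.5, 228.0]
258 [177.4, 210.5, 226.6]
262 [177.5]
266 [177.7, 224.0, 228.3]
270 [168.7, 174.2, 177.7, 221.0, 228.1]
274 [177.7, 221.1, 228.2]
278 [177.7, 221.1, 228.1]
282 [177.7, 221.1, 228.0]
286 [177.3]
290 [177.3, 210.7, 216.2]
294 [177.4, 210.6, 226.3]
298 [228.2]
```

Run:
```python
from h import *
S,V=sat('hov1')
for v in range(182,212,2): print(v,V[v,258:290].astype(int).tolist())
T=np.load('pics/hov1.npy'); z0=T[2,3]
def loc(uv,z): return (T[:3,:3].T@(wr('hov1',uv,z,1)-T[:3,3]))
L=np.array([loc(p,.036) for p in[(247.5,177.5),(295.3,177.5),(247.4,210.5),(294.7,210.5)]]); print(L.round(4),L.mean(0).round(4))
```

```text
182 [124, 140, 139, 138, 138, 138, 138, 138, 138, 139, 138, 139, 139, 138, 138, 139, 139, 138, 137, 139, 138, 138, 139, 138, 138, 139, 139, 98, 102, 95, 96, 95]
184 [125, 125, 138, 137, 139, 140, 139, 139, 138, 139, 138, 138, 140, 140, 139, 139, 138, 138, 139, 137, 138, 140, 138, 138, 137, 138, 139, 140, 140, 100, 101, 100]
186 [139, 138, 140, 138, 139, 112, 123, 121, 122, 149, 151, 150, 150, 149, 140, 139, 138, 138, 139, 137, 138, 137, 120, 139, 140, 138, 138, 139, 140, 139, 138, 140]
188 [139, 139, 138, 139, 138, 108, 92, 60, 70, 74, 73, 71, 73, 71, 72, 72, 72, 73, 78, 69, 72, 129, 117, 142, 140, 138, 137, 138, 138, 139, 138, 137]
190 [139, 139, 139, 139, 139, 109, 96, 65, 75, 74, 76, 75, 74, 74, 73, 74, 75, 74, 73, 72, 77, 129, 121, 141, 139, 140, 138, 138, 135, 141, 150, 164]
192 [140, 137, 139, 139, 138, 108, 94, 63, 74, 74, 73, 72, 73, 72, 73, 72, 71, 73, 71, 70, 75, 130, 118, 140, 140, 139, 138, 167, 220, 218, 215, 214]
194 [174, 136, 139, 138, 139, 108, 93, 62, 76, 119, 133, 132, 132, 134, 150, 152, 151, 151, 150, 150, 150, 149, 147, 138, 138, 136, 140, 210, 173, 170, 171, 17
[... 746 characters left out ...]
 145, 145, 144, 144, 145, 146, 135, 102, 104, 105, 124, 138, 138, 139]
206 [139, 138, 137, 138, 130, 105, 106, 106, 105, 165, 162, 161, 161, 160, 161, 161, 162, 160, 160, 160, 166, 167, 167, 168, 168, 103, 106, 105, 107, 140, 139, 138]
208 [130, 131, 130, 129, 124, 104, 106, 107, 106, 108, 107, 107, 103, 104, 105, 104, 105, 105, 104, 104, 102, 117, 142, 176, 174, 122, 103, 107, 106, 124, 140, 136]
210 [128, 129, 129, 127, 109, 105, 104, 104, 116, 149, 147, 149, 148, 123, 124, 126, 125, 124, 124, 129, 195, 191, 176, 151, 152, 147, 105, 104, 103, 104, 131, 138]
[[ 0.0155 -0.0285  0.1117]
 [ 0.0155  0.0154  0.1118]
 [-0.0161 -0.0295  0.1117]
 [-0.0161  0.0153  0.1118]] [-0.0003 -0.0068  0.1118]
```

```bash
python3 -m crank '[[0.0008,-0.0022,0.006,0],[0,0,0,0],[0,0,0,0],[0,0,0,0]]'
cat > m2.py <<'E'
from h import *
import sys
n=sys.argv[1]; shot(n); S,V=sat(n); T=np.load(f'pics/{n}.npy'); z0=T[2,3]
def loc(uv,z): return (T[:3,:3].T@(wr(n,uv,z,1)-T[:3,3])).round(4)
E=lambda p,o: [float(o+e) for e in edges(p,35)]
print(z0.round(4),[E(S[v,225:320],225) for v in (185,190,200,205)],[E(S[165:225,u],165) for u in(250,258,290)])
for v in range(184,212,2): print(v,V[v,258:290].astype(int).tolist())
E
python3 m2.py hov2
```

```text
time_s: 20.65
tcp_pos: [0.475, -0.2926, 0.1403]
orientation: [0.786, 0.618, -0.0, 0.0]
contact_force: [-0.2, 0.9, -0.1]
gripper_width: 0.0278
finger_force: 32.5
0.1403 [[250.7, 299.6], [250.4, 299.5], [250.6, 299.2], [250.6, 299.2]] [[], [180.3, 214.2], [179.9, 214.5, 216.2]]
184 [126, 126, 125, 126, 126, 126, 126, 125, 126, 142, 141, 140, 139, 139, 140, 139, 140, 139, 141, 139, 92, 95, 96, 98, 98, 96, 96, 96, 96, 98, 98, 97]
186 [126, 127, 127, 127, 127, 126, 125, 125, 128, 127, 142, 140, 139, 140, 140, 140, 139, 140, 139, 141, 142, 145, 143, 95, 97, 98, 97, 97, 97, 97, 97, 99]
188 [127, 126, 126, 127, 125, 127, 127, 126, 126, 139, 139, 139, 138, 141, 140, 140, 140, 141, 140, 140, 141, 139, 92, 97, 98, 99, 96, 98, 98, 97, 97, 96]
190 [125, 127, 126, 127, 126, 125, 126, 127, 114, 90, 118, 119, 119, 126, 128, 145, 145, 127, 140, 140, 138, 140, 139, 79, 80, 77, 87, 97, 97, 96, 98, 96]
192 [137, 140, 140, 127, 126, 126, 126, 127, 117, 102, 78, 72, 73, 73, 74, 74, 73, 72, 73, 73, 73, 74, 73, 73, 75, 134, 124, 146, 144, 143, 93, 95]
194 [222, 204, 166, 136, 140, 141, 141, 140, 132, 140, 1
[... 723 characters left out ...]
 112, 117, 119, 122, 141, 141, 138, 139]
204 [130, 130, 130, 131, 130, 104, 104, 106, 101, 151, 148, 146, 146, 146, 146, 145, 147, 145, 146, 146, 147, 146, 146, 147, 137, 103, 105, 105, 124, 142, 140, 141]
206 [131, 129, 131, 131, 125, 105, 107, 107, 108, 166, 163, 163, 162, 163, 162, 163, 163, 162, 162, 163, 168, 170, 170, 169, 170, 102, 106, 106, 108, 142, 141, 140]
208 [132, 133, 130, 132, 125, 106, 107, 107, 107, 110, 108, 104, 107, 107, 106, 107, 107, 107, 105, 103, 104, 117, 143, 177, 176, 123, 106, 107, 108, 125, 141, 140]
210 [132, 131, 133, 131, 109, 104, 105, 105, 120, 151, 150, 149, 125, 126, 127, 127, 125, 124, 131, 197, 192, 191, 178, 151, 154, 148, 106, 105, 105, 105, 141, 141]
```

```bash
python3 - <<'E'
from h import *
n='hov2';T=np.load(f'pics/{n}.npy'); z0=T[2,3]
def loc(uv,z): return (T[:3,:3].T@(wr(n,uv,z,1)-T[:3,3]))
L=np.array([loc(p,.036) for p in[(250.6,180.1),(299.6,180.1),(250.6,214.4),(299.2,214.4)]]); print(L.round(4),L.mean(0).round(4))
print(loc((273.7,193.4),z0-.0934))
E
python3 -m crank '[[0,0,0,0],[0,0,0,0]]'
```

```text
[[ 0.0144 -0.0251  0.1043]
 [ 0.0144  0.0189  0.1043]
 [-0.0177 -0.0258  0.1043]
 [-0.0177  0.0191  0.1043]] [-0.0016 -0.0032  0.1043]
[ 0.00462362 -0.00419546  0.09339998]
time_s: 20.9
tcp_pos: [0.4751, -0.2927, 0.1404]
orientation: [0.786, 0.618, 0.0, 0.0]
contact_force: [-0.5, -0.4, -0.7]
gripper_width: 0.0281
finger_force: 32.5
```

```bash
python3 -m crank '[[-0.0003,0.001,0.003,0],[0,0,0.003,0],[0,0,0,0],[0,0,0,0],[0,0,0,0]]'
python3 m2.py hov3
```

```text
time_s: 21.4
tcp_pos: [0.4759, -0.2932, 0.1343]
orientation: [0.786, 0.618, -0.0, -0.0]
contact_force: [0.1, -1.6, -1.8]
gripper_width: 0.0282
finger_force: 32.5
0.1343 [[249.1, 298.8], [249.1, 298.6], [249.0, 298.4], [249.0, 298.5]] [[180.9, 215.4], [181.0, 215.6], [180.9]]
184 [128, 128, 127, 127, 130, 127, 127, 128, 128, 126, 127, 127, 142, 141, 142, 142, 143, 138, 139, 95, 97, 101, 97, 99, 98, 100, 99, 99, 99, 99, 98, 99]
186 [127, 127, 127, 126, 126, 127, 127, 127, 127, 127, 127, 127, 127, 141, 142, 141, 94, 95, 98, 97, 98, 97, 97, 99, 97, 99, 98, 99, 98, 98, 97, 98]
188 [127, 126, 127, 127, 126, 128, 127, 126, 127, 127, 126, 127, 127, 127, 127, 142, 96, 98, 97, 97, 99, 99, 99, 98, 99, 98, 99, 98, 98, 99, 99, 99]
190 [129, 127, 126, 126, 128, 127, 127, 126, 125, 126, 126, 125, 126, 126, 126, 115, 93, 94, 95, 94, 93, 95, 97, 100, 98, 99, 99, 98, 98, 98, 98, 99]
192 [127, 128, 126, 127, 126, 127, 126, 105, 75, 63, 72, 71, 73, 72, 74, 73, 75, 76, 75, 76, 82, 77, 73, 70, 74, 93, 99, 99, 98, 98, 97, 98]
194 [126, 125, 127, 126, 128, 127, 117, 105, 81, 138, 136, 135, 136, 137, 154, 15
[... 678 characters left out ...]
9, 129, 119, 122, 122, 141, 139, 142, 219]
204 [138, 139, 139, 134, 131, 104, 107, 106, 98, 152, 148, 148, 147, 148, 147, 147, 147, 147, 147, 149, 147, 147, 148, 147, 138, 104, 106, 105, 125, 144, 141, 139]
206 [141, 131, 133, 132, 125, 106, 107, 108, 107, 169, 164, 164, 165, 164, 164, 163, 164, 163, 165, 164, 170, 169, 170, 173, 172, 105, 108, 107, 109, 142, 141, 142]
208 [132, 133, 132, 133, 127, 106, 108, 108, 107, 109, 107, 107, 106, 106, 108, 106, 107, 107, 107, 106, 105, 105, 141, 177, 175, 96, 105, 108, 108, 126, 144, 141]
210 [133, 132, 133, 132, 110, 107, 106, 106, 118, 152, 129, 126, 128, 131, 127, 128, 128, 128, 127, 127, 139, 197, 172, 156, 156, 149, 107, 105, 106, 106, 142, 141]
```

```bash
python3 -m crank '[[0,0,0.001,0],[0,0,0.001,0],[0,0,0.001,0],[0,0,0.001,0],[0,0,0.001,0],[0,0,0,0]]'
python3 -m crank '[[0,0,0.001,0],[0,0,0.001,0],[0,0,0,0]]'
```

```text
time_s: 22.05
tcp_pos: [0.4758, -0.2931, 0.129]
orientation: [0.786, 0.618, -0.0, -0.0]
contact_force: [-0.2, -0.1, -1.6]
gripper_width: 0.0278
finger_force: 32.5
time_s: 22.35
tcp_pos: [0.4758, -0.2931, 0.1271]
orientation: [0.786, 0.618, -0.0, -0.0]
contact_force: [-0.8, 0.7, -0.4]
gripper_width: 0.0285
finger_force: 32.5
```

Foot about 2 mm below the board's top and no reaction, so it seems to be entering.

```bash
python3 -m crank '[[0,0,0.001,0],[0,0,0.001,0],[0,0,0,0]]'
python3 -m crank '[[0,0,0.001,0],[0,0,0.001,0],[0,0,0,0]]'
python3 -m crank '[[0,0,0.001,0],[0,0,0.001,0],[0,0,0,0]]'
```

```text
time_s: 22.65
tcp_pos: [0.4758, -0.2931, 0.1251]
orientation: [0.786, 0.618, -0.0, -0.0]
contact_force: [-0.5, -0.6, -0.9]
gripper_width: 0.028
finger_force: 32.5
time_s: 22.95
tcp_pos: [0.4758, -0.2931, 0.1231]
orientation: [0.786, 0.618, -0.0, -0.0]
contact_force: [0.5, 0.5, -1.0]
gripper_width: 0.0282
finger_force: 32.5
time_s: 23.25
tcp_pos: [0.4758, -0.2931, 0.1211]
orientation: [0.786, 0.618, -0.0, -0.0]
contact_force: [-0.2, 0.3, -1.5]
gripper_width: 0.0282
finger_force: 32.5
```

```bash
python3 -m crank '[[0,0,0.001,0],[0,0,0.001,0],[0,0,0,0]]'
python3 -m crank '[[0,0,0.001,0],[0,0,0.001,0],[0,0,0,0]]'
python3 m2.py ins1 | head -12
```

```text
time_s: 23.55
tcp_pos: [0.4759, -0.2932, 0.1192]
orientation: [0.786, 0.618, -0.0, 0.0]
contact_force: [-0.4, -0.7, -1.0]
gripper_width: 0.0282
finger_force: 32.5
time_s: 23.85
tcp_pos: [0.476, -0.2933, 0.1173]
orientation: [0.786, 0.618, 0.0, 0.0]
contact_force: [-1.0, -0.6, -0.4]
gripper_width: 0.0278
finger_force: 32.6
0.1173 [[246.9, 299.6], [247.1, 299.8], [247.1, 299.6], [247.0, 299.4]] [[184.6, 221.4], [174.6, 183.2, 184.6, 221.4], [184.4]]
184 [111, 142, 144, 145, 141, 141, 163, 161, 164, 165, 131, 164, 164, 161, 162, 162, 162, 162, 164, 162, 163, 130, 134, 162, 92, 94, 93, 95, 99, 100, 97, 98]
186 [134, 133, 134, 133, 135, 134, 134, 135, 134, 134, 147, 149, 150, 149, 148, 149, 149, 150, 148, 150, 151, 150, 101, 105, 104, 104, 104, 104, 104, 103, 104, 103]
188 [129, 131, 130, 130, 131, 130, 130, 130, 130, 130, 129, 129, 145, 145, 145, 146, 145, 144, 146, 140, 94, 98, 100, 99, 101, 100, 101, 100, 101, 101, 101, 101]
190 [131, 130, 130, 129, 130, 129, 131, 130, 129, 129, 129, 129, 130, 144, 130, 132, 144, 147, 142, 98, 101, 102, 101, 102, 101, 101, 101, 101, 101, 101, 101, 101]
[... 419 characters left out ...]
, 141, 140, 87, 76, 91, 103, 101, 100, 100, 101, 102]
198 [130, 130, 130, 130, 131, 131, 107, 84, 68, 157, 152, 151, 150, 150, 150, 151, 150, 150, 150, 151, 149, 150, 150, 110, 73, 89, 102, 102, 100, 100, 101, 101]
200 [131, 129, 131, 131, 131, 131, 107, 73, 67, 156, 151, 150, 151, 149, 150, 150, 150, 150, 148, 150, 150, 150, 152, 153, 71, 90, 102, 101, 100, 101, 99, 103]
202 [199, 123, 129, 129, 132, 130, 105, 73, 70, 156, 150, 150, 149, 150, 149, 149, 150, 149, 149, 150, 149, 151, 151, 150, 91, 88, 101, 101, 100, 100, 115, 157]
204 [220, 158, 127, 129, 130, 109, 111, 112, 112, 154, 151, 151, 149, 149, 149, 151, 150, 150, 150, 150, 151, 149, 151, 151, 128, 109, 110, 111, 104, 100, 130, 142]
```

```bash
python3 -m crank '[[0,0,0.001,0],[0,0,0.001,0],[0,0,0,0]]'
python3 -m crank '[[0,0,0.001,0],[0,0,0.001,0],[0,0,0,0]]'
```

```text
time_s: 24.2
tcp_pos: [0.4764, -0.2935, 0.116]
orientation: [0.786, 0.618, 0.0, 0.001]
contact_force: [0.1, -0.4, 4.7]
gripper_width: 0.0282
finger_force: 33.1
time_s: 24.5
tcp_pos: [0.4764, -0.2935, 0.114]
orientation: [0.786, 0.618, 0.0, 0.001]
contact_force: [-0.2, 0.3, 5.1]
gripper_width: 0.0281
finger_force: 33.2
```

```bash
python3 -m crank '[[0,0,0.001,0],[0,0,0.001,0],[0,0,0,0]]'
python3 -m crank '[[0,0,0.001,0],[0,0,0.001,0],[0,0,0,0]]'
```

```text
time_s: 24.8
tcp_pos: [0.4762, -0.2933, 0.1115]
orientation: [0.786, 0.618, 0.0, 0.0]
contact_force: [-0.4, -0.6, 3.9]
gripper_width: 0.0279
finger_force: 33.0
time_s: 25.1
tcp_pos: [0.4765, -0.2937, 0.1106]
orientation: [0.786, 0.618, 0.0, 0.001]
contact_force: [-1.2, -0.6, 8.8]
gripper_width: 0.0282
finger_force: 33.8
```

```bash
python3 -m crank '[[0,0,0.0007,0],[0,0,0,0],[0,0,0,0]]'; python3 m2.py ins2 | head -1
```

```text
time_s: 25.4
tcp_pos: [0.4766, -0.2938, 0.1101]
orientation: [0.786, 0.618, 0.0, 0.001]
contact_force: [-1.1, -0.2, 9.1]
gripper_width: 0.0285
finger_force: 34.0
0.1101 [[], [245.1, 299.5], [245.1, 299.3], [245.0, 298.7]] [[186.0, 223.5], [186.1, 223.9], [185.6]]
```

```bash
python3 -m crank '[[0,0,0.0008,0],[0,0,0,0],[0,0,0,0]]'; python3 -m crank '[[0,0,0.0008,0],[0,0,0,0],[0,0,0,0]]'
```

```text
time_s: 25.75
tcp_pos: [0.4769, -0.294, 0.11]
orientation: [0.786, 0.618, 0.0, 0.001]
contact_force: [-1.8, 0.4, 11.7]
gripper_width: 0.0286
finger_force: 34.5
time_s: 26.05
tcp_pos: [0.4771, -0.2942, 0.1099]
orientation: [0.786, 0.618, 0.0, 0.002]
contact_force: [-2.1, 0.8, 15.6]
gripper_width: 0.0284
finger_force: 35.1
```

```bash
python3 -m crank '[[0,0,-0.002,0],[0,0,0,0],[0,0,0,0]]'; python3 -m crank '[[0,0,0,0],[0,0,0,0],[0,0,0,0],[0,0,0,0],[0,0,0,0]]' -0.235; python3 -m crank '[[0,0,-0.005,0],[0,0,-0.01,0],[0,0,-0.015,0],[0,0,-0.02,0],[0,0,-0.02,0],[0,0,0,0],[0,0,0,0]]'
python3 - <<'E'
from h import *
shot('rel'); im=cv2.imread('pics/rel_raw.png')
r=im[150:240,230:340].astype(int); mx=r.max(2);mn=r.min(2)
for v in range(0,90,2): print(v+150,''.join('#' if mx[v,u]<90 else 'g' if mx[v,u]-mn[v,u]<25 and mx[v,u]<145 else 'W' if mx[v,u]-mn[v,u]<25 else '.' for u in range(110)))
E
```

```text
time_s: 26.35
tcp_pos: [0.4765, -0.2936, 0.11]
orientation: [0.786, 0.618, 0.0, 0.001]
contact_force: [-0.6, 0.3, 7.9]
gripper_width: 0.0279
finger_force: 33.8
time_s: 26.85
tcp_pos: [0.4762, -0.2931, 0.1092]
orientation: [0.786, 0.618, 0.0, 0.0]
contact_force: [-1.1, 0.2, 6.7]
gripper_width: 0.0329
finger_force: 3.7
time_s: 27.55
tcp_pos: [0.4763, -0.2934, 0.1797]
orientation: [0.786, 0.618, 0.0, 0.001]
contact_force: [0.3, -0.1, -1.3]
gripper_width: 0.0325
finger_force: 6.1
150 ..............................................................................................................
152 ..............................................................................................................
154 ..............................................................................................................
156 ..............................................................................................................
158 ..............................................................................................................
160 ........................................
[... 3855 characters left out ...]
WWWWWWWWWW
228 WWWWWWWWWWWWWWWWWWWWggggggWWWWWWWWWWWWWWWWWWWWWWWWWWWWWWWWggggggggggWWWWWWWWWWWWWWWWWWWWWWWWWWWWWWWWWWWWWWWWWW
230 WWWWWWWWWWWWWWWWWWWWggggggWWWWWWWWWWWWWWWWWWWWWWWWWWWWWWWWWggWWggggggWWWWWWWWWWWWWWWWWWWWWWWWWWWWWWWWWWWWWWWWW
232 WWWWWWWWWWWWWWWWWWWggggggWWWWWWWWWWWWWWWWWWWWWWWWWWWWWWWWWWggggWggggggWWWWWWWWWWWWWWWWWWWWWWWWWWWWWWWWWWWWWWWW
234 WWWWWWWWWWWWWWWWWWWggggggWWWWWWWWWWWWWWWWWWWWWWWWWWWWWWWWWWWgggWgggggggWWWWWWWWWWWWWWWWWWWWWWWWWWWWWWWWWWWWWWW
236 WWWWWWWWWWWWWWWWWWWggggggWWWWWWWWWWWWWWWWWWWWWWWWWWWWWWWWWWWWggggWgggggWWWWWWWWWWWWWWWWWWWWWWWWWWWWWWWWWWWWWWW
238 WWWWWWWWWWWWWWWWWWWggggggWWWWWWWWWWWWWWWWWWWWWWWWWWWWWWWWWWWWggggWggggggWWWWWWWWWWWWWWWWWWWWWWWWWWWWWWWWWWWWWW
```

Run:
```python
from h import *
n='rel';S,V=sat(n);T=np.load(f'pics/{n}.npy')
for v in(183,186,190,193,196,198): print(v,[float(262+e) for e in edges(V[v,262:290],142)],[float(315+e) for e in edges(S[v,315:345],35)])
for u in(271,274,277,280): print(u,[float(180+e) for e in edges(V[180:206,u],142)])
for u in(325,328,331,334): print(u,[float(175+e) for e in edges(S[175:206,u],35)])
print([[float(240+e) for e in edges(S[v,240:310],35)] for v in(176,199)],[[float(165+e) for e in edges(S[165:210,u],35)] for u in(255,260,290)])
c=np.mean([wr(n,p,.036,1) for p in[(253,173.5),(295.5,173.5),(253,203),(295,203)]],0);print(c, Tt(sensors.observe())[:3,3])
Rb=np.radians(-13.7);bx=np.array([np.cos(Rb),np.sin(Rb)]);by=np.array([-bx[1],bx[0]])
for zt in(.062,.0635,.066,.07):
    P=[proj(n,np.r_[c[:2]+a*bx+b*by,zt],1) for a,b in[(-.006,0),(.006,0),(0,-.006),(0,.006)]]; print(zt,P[0][0].round(1),P[1][0].round(1),P[3][1].round(1),P[2][1].round(1), 'planted',proj(n,np.r_[c[:2]+.054*bx,.062],1).round(1))
```

```text
183 [276.0, 276.0] [324.7, 331.7]
186 [269.0, 269.1, 287.9] [321.9, 335.3]
190 [262.3, 268.3, 281.3, 285.8] [321.6, 337.3]
193 [268.3, 281.6] [321.7, 336.9]
196 [268.1, 281.6] [323.0, 336.9]
198 [268.1, 281.8] [324.4, 336.5]
271 [186.8, 200.8, 204.8]
274 [186.7, 200.8, 204.8]
277 [186.8, 200.9, 204.6]
280 [186.6, 200.9, 204.7]
325 [182.8, 199.4]
328 [182.9, 199.5]
331 [182.9, 199.5]
334 [184.4, 199.5]
[[252.6, 295.6], [252.0, 295.4]] [[172.6, 202.9, 208.7], [172.6, 203.2], [172.6, 203.2]]
[ 0.47164093 -0.29381196  0.036     ] [ 0.47558176 -0.2929326   0.17859832]
0.062 267.5 280.1 187.8 200.1 planted [330.5 194. ]
0.0635 267.4 280.1 188.2 200.5 planted [330.5 194. ]
0.066 267.3 280.1 188.7 201.2 planted [330.5 194. ]
0.07 267.2 280.1 189.6 202.2 planted [330.5 194. ]
```

Run:
```python
from h import *
S,V=sat('rel')
for v in range(178,206): print(v,V[v,264:286].astype(int).tolist(),'|',V[v,319:341].astype(int).tolist())
```

```text
178 [121, 120, 119, 120, 121, 121, 121, 121, 119, 117, 78, 91, 94, 95, 93, 93, 92, 93, 92, 93, 93, 92] | [156, 161, 165, 165, 165, 160, 159, 159, 173, 119, 125, 129, 128, 129, 126, 126, 125, 126, 125, 123, 115, 116]
179 [120, 120, 121, 120, 121, 121, 122, 119, 73, 77, 78, 78, 93, 94, 93, 92, 94, 94, 93, 93, 93, 94] | [156, 159, 165, 165, 163, 161, 162, 152, 118, 121, 125, 132, 129, 128, 126, 125, 125, 125, 126, 121, 117, 117]
180 [120, 121, 119, 120, 121, 120, 121, 119, 74, 77, 78, 78, 77, 93, 91, 92, 93, 93, 90, 93, 92, 92] | [156, 162, 166, 164, 164, 163, 159, 98, 101, 104, 108, 129, 130, 126, 126, 126, 127, 125, 125, 122, 118, 117]
181 [120, 120, 110, 103, 113, 116, 116, 105, 68, 70, 70, 69, 72, 84, 73, 85, 84, 81, 90, 93, 94, 93] | [155, 162, 165, 165, 165, 157, 156, 101, 104, 105, 107, 111, 127, 129, 125, 126, 126, 126, 124, 123, 116, 117]
182 [122, 121, 108, 75, 70, 111, 125, 124, 111, 112, 114, 113, 113, 114, 113, 115, 98, 66, 86, 95, 94, 92] | [154, 162, 166, 166, 161, 106, 103, 102, 107, 108, 110, 112, 109, 127, 126, 124, 125, 126, 125, 121, 118, 116]
183 [119, 122, 111, 75,
[... 4452 characters left out ...]
176, 167, 166, 164]
203 [105, 106, 105, 107, 103, 110, 110, 103, 109, 108, 116, 120, 112, 119, 111, 119, 118, 116, 115, 114, 112, 114] | [164, 169, 169, 167, 166, 162, 162, 178, 176, 181, 187, 185, 182, 180, 181, 182, 179, 179, 174, 166, 167, 167]
204 [92, 97, 99, 101, 102, 104, 102, 103, 103, 100, 101, 114, 116, 113, 113, 111, 112, 110, 107, 109, 103, 102] | [165, 169, 167, 165, 165, 161, 162, 176, 177, 182, 187, 184, 180, 181, 180, 181, 180, 177, 173, 167, 166, 165]
205 [143, 148, 151, 152, 153, 157, 154, 154, 153, 152, 153, 163, 161, 162, 158, 159, 156, 150, 149, 149, 133, 103] | [163, 170, 167, 166, 162, 163, 163, 174, 178, 181, 187, 185, 182, 182, 181, 182, 179, 179, 173, 165, 166, 163]
```

The planted and white post tops lie on the same rows (188–201), so the post stands as high as its neighbour, and the push ended on a hard stop. Now I'll carry the tongs back.

```bash
python3 -m crank '[[0,0,-0.03,0],[0,0,-0.03,0],[0,0,-0.005,0],[0,0,0,8],[0,0,0,8],[0,0,0,8],[0,0,0,8],[0,0,0,8],[0,0,0,8],[0,0,0,8],[0,0,0,6.8],[0,0,0,0],[0,0,0,0]]'
python3 -c "
from h import *
print(to([.5689,-.0003,.24],np.radians(103.5)),sensors.observe()['q'])"
```

```text
time_s: 28.9
tcp_pos: [0.4752, -0.2927, 0.2423]
orientation: [0.993, 0.119, -0.001, -0.001]
contact_force: [-0.3, 0.3, 0.0]
gripper_width: 0.0328
finger_force: 6.1
[array([ 0.1602, -0.2619,  0.0025]), np.float64(0.2)] [-5.96671178e-01  1.80942970e-02  1.79532628e+00  1.68062278e-05
  1.33065985e+00  7.35069801e-01]
```

```bash
python3 -m crank '[[0.01,-0.016,0,0],[0.02,-0.032,0,0],[0.024,-0.039,0,0],[0.024,-0.039,0,0],[0.024,-0.039,0,0],[0.024,-0.039,0,0],[0.02,-0.034,0,0],[0.014,-0.024,0,0],[0,0,0.02,0],[0,0,0.02,0],[0,0,0.02,0],[0,0,0,0],[0,0,0,0],[0,0,0,0]]'
python3 - <<'E'
from h import *
print(to([.5689,-.0003,.08],np.radians(103.5)))
n='ret';shot(n); T=np.load('pics/ret.npy')
im=cv2.imread('pics/ret_raw.png'); print(T[:3,3])
for nm,x,y,z in[('slot',.008,.027,.072),('slot',-.008,.027,.072),('slot',.008,-.027,.072),('slot',-.008,-.027,.072),('stand',.032,.05,.072),('stand',.032,-.05,.072)]:
    a=np.radians(14.4);c=np.array([.5695,-.0005]);p=c+[x*np.cos(a)-y*np.sin(a),x*np.sin(a)+y*np.cos(a)]
    print(nm,proj(n,np.r_[p,z],1).round(1))
r=im[165:250:2,225:335].astype(int)
for k,row in enumerate(r): 
    mx=row.max(1);s=mx-row.min(1)
    print(165+2*k,''.join('#' if a<45 else 's' if b<22 and a<200 else 'W' if b<22 else 'o' if a>150 and b>90 else 'b' if a<110 else '.' for a,b in zip(mx,s)))
E
```

```text
time_s: 30.3
tcp_pos: [0.571, -0.0012, 0.1852]
orientation: [0.993, 0.118, 0.001, 0.0]
contact_force: [-0.7, 0.9, -0.3]
gripper_width: 0.0326
finger_force: 6.1
[array([-0.002 , -0.0014,  0.1052]), np.float64(0.06)]
[ 0.57095507 -0.00117362  0.18518267]
slot [249.1 187.7]
slot [249.8 204.3]
slot [307.1 186.9]
slot [306.9 203.5]
stand [222.9 162.2]
stand [332.5 160.7]
165 ..bbbbbbbb......................................................................bb..bb.bbb.bbbbbbbbbbbbbbb.WWW
167 .bb.ooooo.b...........................................................b.bbbbbbb.bbbbbbbbbbbbbbb.ooooobbbbb.WWW
169 bbooooooooo..........................................................b.b..bbbb.bbbbbbbbbbbbbbbooooooooo.bbbWWW
171 booooooooooo.........................................................bbbbbbbbb.bbbbbbbbbbbbbbooooooooooobb.WWW
173 booooooooooob.......................................................................bbbbbbbbbooooooooooobb.WWW
175 bbooooooooo.bbb.........................................................................b.bbbbooooooooo.bb.WWW
177 b.bb.ooooobbbbb......................
[... 3513 characters left out ...]
WWWWWWWsss
239 sssssssssssssssssssssssssssssssssssssssWsWsssssssssssssssssssssssssssssssssssssWssssssWWWWWWWWsssssWsWWWWWWWWW
241 ssssssssssssssssssssssssssssssssssssssssssWsWWWWWWssssssssssssssssssssssssssssssWsssssssssssWsWsWWWWWWWWsssWWs
243 sssssssssssssss....ssssssssssssssssssssssssssssWWWWWWWWWWssssssssssssssssssssssssssssssssssssssssssssssssWWWWW
245 ssssssssssssssss####b.ssssssssssssssssssssssssssssssssssssWWWWWWWWWWssssssssssssssssWsssss####ssssssssssssWsss
247 sssssssssssssss#####b..s..sssssssssssssssssssssssWssssssssssssssssWWWssssssssss.....WsssWs#####sssssssssssWWWs
249 ssssssssssssss######b......sssssssssssssssssssssssssWssssssssssssssssssssssssss......WWWWs#####ssssssssssssWss
```

```bash
python3 -m crank '[[0,0.0034,0.015,0],[0,0,0.015,0],[0,0,0.006,0],[0,0,0,0],[0,0,0,0],[0,0,0,0]]'
python3 - <<'E'
from h import *
n='ret2';shot(n); T=np.load('pics/ret2.npy')
im=cv2.imread('pics/ret2_raw.png'); print(T[:3,3],to([.5695,-.0005,.142]))
g=im.max(2)[180:222:2,230:320].astype(int)
for k,row in enumerate(g): print(180+2*k,''.join('%x'%(min(a,239)//15) for a in row))
E
```

```text
time_s: 30.95
tcp_pos: [0.5713, -0.0043, 0.1484]
orientation: [0.993, 0.118, 0.0, 0.0]
contact_force: [-1.6, 0.5, -0.3]
gripper_width: 0.0328
finger_force: 6.1
[ 0.57134574 -0.00428436  0.14840697] [array([-0.001 , -0.0041,  0.0066])]
180 777777777777775555557777777777777777777777777555555555777777777777777777777777777777666668
182 777777777777775555557777777777777777777777777775555557777777777777777777777777777777776666
184 777777777777777555557777777777777777777777777775555557777777777777777777777777777777776666
186 777777777777777755555777777777777777777777777777555577777777777777777777777777777766667766
188 777777777777777754555777777777777777777777777777744577777676676776666776667667777677666666
190 777777777777777777755777777777776777777766666676444444776676766766676666666666666666666666
192 777777777777777777777777776666667767767777676766445757766666666666666666666666666666666666
194 666666677777775777777777777777777777777577777777777777777777777757776577776777767677777766
196 666676677676666676667666766666666666666666777777777777777777676777777777777677777777777777
198 777777
[... 429 characters left out ...]
88883333333333333333365666666666676
208 777777777654333333333888843333333344444333333333333333578885333333333333333366777777777777
210 6666666776553333333337887899999aaaaaaaa733333333333333568888333333333333333356777777777777
212 66666677765433333333388778feeeeeeeeeeee834444434444433567878843433333333333356777777777777
214 66666677765434444444488779dddeeeeeeeeee834434444444444566788884444444443333355777777777777
216 666667777655555554444888868888888855556345877777777888776678886544444555555555777777777777
218 666667777777766666667888876666666666666667edddddddddddd76668778766667777777777777777777777
220 666666667776666666667877886666666666666667ddcccccccccdd76666788876666667777777777777777777
```

Run:
```python
from h import *
n='ret2';T=np.load('pics/ret2.npy')
def loc(uv,z): return (T[:3,:3].T@(wr(n,uv,z,1)-T[:3,3])).round(4)
print(loc((273.7,197.3),.072),loc((273.7,216.5),.072))
for d in(.0627,.061): print('tip +x edge',loc((269.9,203.5),T[2,3]-d))
```

```text
[ 0.0057 -0.0046  0.0764] [-0.0108 -0.0047  0.0764]
tip +x edge [ 0.0039 -0.0073  0.0627]
tip +x edge [ 0.0044 -0.0073  0.061 ]
```

```bash
python3 -m crank '[[-0.0015,0,0.005,0],[0,0,0.005,0],[0,0,0.005,0],[0,0,0.005,0],[0,0,0,0],[0,0,0,0]]'
python3 -m crank '[[0,0,0.008,0],[0,0,0.008,0],[0,0,0.008,0],[0,0,0.008,0],[0,0,0.008,0],[0,0,0.006,0],[0,0,0,0],[0,0,0,0]]'
```

```text
time_s: 31.6
tcp_pos: [0.5693, -0.0046, 0.1276]
orientation: [0.993, 0.118, -0.0, -0.0]
contact_force: [-0.6, 0.3, -1.1]
gripper_width: 0.033
finger_force: 6.1
time_s: 32.4
tcp_pos: [0.5695, -0.0046, 0.0818]
orientation: [0.993, 0.118, -0.0, -0.0]
contact_force: [-0.2, 0.2, -0.6]
gripper_width: 0.0325
finger_force: 6.1
```

```bash
python3 -m crank '[[0,0,0.002,0],[0,0,0.002,0],[0,0,0.001,0],[0,0,0,0],[0,0,0,0]]'
python3 -m crank '[[0,0,0.001,0],[0,0,0.001,0],[0,0,0,0],[0,0,0,0]]'
```

```text
time_s: 32.9
tcp_pos: [0.5695, -0.0047, 0.077]
orientation: [0.993, 0.118, 0.0, 0.0]
contact_force: [0.2, 0.3, -0.6]
gripper_width: 0.0328
finger_force: 6.1
time_s: 33.3
tcp_pos: [0.5694, -0.0047, 0.0749]
orientation: [0.993, 0.118, -0.0, -0.0]
contact_force: [0.7, -0.5, -0.6]
gripper_width: 0.0324
finger_force: 6.1
```

```bash
python3 -m crank '[[0,0,0.001,0],[0,0,0.001,0],[0,0,0,0],[0,0,0,0]]'
```

```text
time_s: 33.7
tcp_pos: [0.5701, -0.0046, 0.0737]
orientation: [0.993, 0.118, 0.001, 0.0]
contact_force: [-0.5, 0.6, 4.3]
gripper_width: 0.0329
finger_force: 4.6
```

```bash
python3 -m crank '[[0,0,-0.0005,0],[0,0,0,0],[0,0,0,0],[0,0,0,0]]' -0.1
python3 -m crank '[[0,0,0,0],[0,0,0,0],[0,0,0,0],[0,0,0,0],[0,0,0,0]]' 0.2
python3 -m crank '[[0,0,0,0],[0,0,0,0],[0,0,0,0],[0,0,0,0],[0,0,0,0]]' 1
python3 -m crank '[[0,0,-0.01,0],[0,0,-0.02,0],[0,0,-0.02,0],[0,0,-0.03,0],[0,0,-0.03,0],[0,0,-0.03,0],[0,0,0,0],[0,0,0,0]]'
python3 - <<'E'
from h import *
n='fin';shot(n); T=np.load('pics/fin.npy')
im=cv2.imread('pics/fin_raw.png').astype(int); print(T[:3,3],sensors.observe()['gripper_width'])
m=(im[...,2]>150)&(im[...,1]<130)&(im[...,0]<60)&(im[...,1]>50)
v,u=np.nonzero(m[150:260,225:335]); 
print(len(u)); 
if len(u):
    for s in(u<u.mean(),u>=u.mean()): print((u[s].mean()+225).round(1),(v[s].mean()+150).round(1),s.sum(), wr(n,(u[s].mean()+225,v[s].mean()+150),.121,1).round(4))
for k in range(150,250,3): print(k,''.join('%x'%(min(a,239)//15) for a in im[k,225:335].max(1)))
E
```

```text
time_s: 34.1
tcp_pos: [0.5691, -0.0047, 0.073]
orientation: [0.993, 0.118, -0.0, -0.0]
contact_force: [-1.1, -0.3, 0.5]
gripper_width: 0.0383
finger_force: 0.0
time_s: 34.6
tcp_pos: [0.5695, -0.0047, 0.0735]
orientation: [0.993, 0.118, 0.0, -0.0]
contact_force: [0.3, 0.3, -0.6]
gripper_width: 0.0514
finger_force: 0.1
time_s: 35.1
tcp_pos: [0.5695, -0.0047, 0.0735]
orientation: [0.993, 0.118, 0.0, 0.0]
contact_force: [0.4, -0.4, 0.5]
gripper_width: 0.0853
finger_force: 0.0
time_s: 35.9
tcp_pos: [0.5703, -0.0047, 0.2153]
orientation: [0.993, 0.118, 0.002, 0.0]
contact_force: [-0.6, -0.4, -0.8]
gripper_width: 0.0853
finger_force: 0.0
[ 0.57029965 -0.00470651  0.21526121] 0.08520534875262943
120
250.3 202.7 52 [0.5613 0.0193 0.121 ]
288.7 203.2 68 [ 0.5688 -0.0137  0.121 ]
150 88888888888888889888888889999888988999999888888889999999998888888888988899999989999999989d9cccccccccdddddccdcc
153 888887543333333333333333333333333333333333333333333333333333333333333333333333333333333333333adddccccccccccccc
156 88433333333333333333333333333333333333333333333333333333333333333333333333333333333333
[... 2889 characters left out ...]
cccccccccc
234 88888888998888789999898988888888887877777777bbbbccbbcccccbbbbbbbbbbbbbbbbbbbbbbbbbbbbbbbbbbbbbbbbbcbbccccccccc
237 88889777777788899999999899889888888888887888778cbbbbbbbbbbbbbbbbcccccbbbbbbbbbbbbbbbbbbbbbbbbbbbbbbbcbbbbbbbbc
240 77777777788888999999999999988888888887778777877777bcbbbbbbbbbbbbbbbbbbbbbbbccccccccbbbbbbbbbbbbbbbccbbbbbbbbbb
243 777777788888abb999999999999999888888988887777778777777bbbbbbbbbcbbbbbbcccbbbbbbbbbbbbbbbccccccccccbbbbbbbbbbbc
246 777788888abbbbbbffd9999999999999988988888888888898899888887bccccccccbccbbbbbccbbbcddddcdcccccbccccbbbccccdddcc
249 788888abbbbbbbbbbbbbffc9999999999999988988888888888888888888888ccdcccccccbbbbbbbbbbbccccccccccccdddccccccbbbcc
```

Run:
```python
from h import *
p=wr('fin',(267.5,219.5),.170,1); a=np.radians(14.4); d=p[:2]-[.5695,-.0005]
print(p, 'pin offset stand frame',(np.array([[np.cos(a),np.sin(a)],[-np.sin(a),np.cos(a)]])@d).round(4))
s=wr('stand2',(400,311),.170);print(s)
```

```text
[0.56484655 0.00279551 0.17      ] pin offset stand frame [-0.0037  0.0043]
[ 5.69271809e-01 -4.95881282e-04  1.70000000e-01]
```

The pin is only about 4 mm off centre, so the tongs lean well under 0.15 rad, are open and stand in their slot. At the end of the push the stops were at about 61 mm height, so the post top is level with a seated post (62 mm). I'm handing in.

```bash
python3 -c "
from bench import workorder
print(workorder.job_done())"
```

```text
the job is handed in; nothing more can be done
None
```

The white post is pressed home in the carrier's socket and let go, and the open tongs stand back in the slot of their stand; I handed the job in at about 36 s, but the hand-in returned no verdict, so I don't know the result.

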